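# Load the hatch carriage and send it through

### The arm

A 7-joint arm with a two-finger parallel gripper is mounted at the origin on the work surface. World frame = base frame: x ahead of the robot, y to its left, z up, the work surface at z = 0. Lengths are in mm, angles in rad, forces in N, time in s.
With the tool pointing down it reaches from about 400 to 875 mm from the base axis. Payload 4.4 kg.
Tool frame: the origin (TCP) lies midway between the tips of the shut fingers; the grasp point (between the pads) lies 19 mm behind it; z points along the fingers, y is the line along which they close (so a half turn about z gives the same grasp; the last joint's range is limited). The gripper opens to 85 mm and grips with 20 to 120 N. Pads are 22 mm wide; open, the fingers measure 114 mm over their backs; the gripper's body (76 mm by 85 mm) begins 54 mm behind the grasp point. The pads swing forward as they close: fully open they stand 13 mm farther back than shut.
Start: joints at [-1.339, 0.628, 0.038, 1.517, -0.027, 0.996, -0.02], TCP at [190.697, 621.412, 231.313] pointing down, gripper open.
Joint ranges: [-3.06, 3.06], [-0.37, 2.12], [-1.25, 1.32], [0.18, 2.47], [-1.1, 4.24], [0.23, 1.98], [-2.94, 2.94]. Speed limits (rad/s): [2.57, 2.57, 3.14, 3.14, 3.14, 3.14, 3.14].

### API

Orientations are given as [roll, pitch, yaw] about the fixed x, y, z axes, in that order (R = Rz(yaw) Ry(pitch) Rx(roll)).
In Python, from cell import readout, optics, order gives the robot as it stands.
- The arm moves only by the shell command python3 -m jog 'ROWS'. ROWS is a JSON object of lists of equal length, an entry for each row: "claw": the opening, from 0 (shut) to 1 (fully open); "xyz": the shift along the tool's x, y, z each as a share of 0.1 m, from -1 to 1, a list of three; "twist": the turn, a rotation vector about the tool's x, y, z each as a share of 180 degrees, from -1 to 1, a list of three. A call has 1 to 12 rows; each row shifts and turns the commanded pose from where the row before left it, along the tool's axes as they then stand; what a row does not reach is not made up. A row lasts 1/8 s, in which the tool goes at most 62.5 mm and 10.7 degrees, less where a joint would pass 70% of its speed; a pose out of reach is approached as far as the arm can. A call with a number of a shift or a turn outside -1 to 1 is refused whole. A call with a gripper value outside its range is refused whole. The fingers move at their own pace and stop on an object; the grip force is fixed at half the most. Time passes only in rows, so rows that do not move let the fingers close. It gives the time, the measured TCP pose, the force, the opening and the grip force at its end, in the units of the state.
- readout.read_state(): the state, without advancing time (a new reading comes with each control period).
- optics.get_image(name): name is "side" or "top"; returns a dict with "color" (384x512x3 uint8, red, green, blue), "fovy" (degrees; the focal length in pixels is half the picture's height over the tangent of half this angle, whatever the lens; pixels are square), "cx", "cy" (the principal point, pixels), "view" (4x4, takes a point from world to camera coordinates). Camera axes: x right, y up, looking along -z (the intrinsics and any distortion apply to the point x, -y, -z); pixel columns grow to the right and rows downward; lengths in mm; the calibration is good to about 2 mm. A picture is of the moment at which its call begins. There is no depth.
- order.finish_job(): hands the job in; it is judged then, once.
Trained networks look in the newest picture that a camera, given by its name, has taken for a name from the list of things; names that differ only in an ending like _2 or _b are one class to them, and where a whole thing is asked for, a point or a joint stands for the part that bears it (a point fixed in the world has none). Each returns a list of dicts, best first, with "score" (0 to 1); they miss things now and then, are a little off and sometimes report something else, mostly with a low value. They report only what shows in the picture. A call takes as long as a camera call. They do not tell look-alikes from the thing itself.
- optics.boxes_of(camera, label): "rect" ([left, top, width, height] in pixels, round what is visible of it).
The state is a dict: "clock": time; "qpos": joint angles; "qd": joint speeds; "tau": joint torques, N m; "eef_pos": TCP position; "tool_rot": TCP orientation; "force": force on the tool from outside, world axes, zero at the start; "torque": the same for the moment, N m; "width": finger opening in mm; "gripper_force": force on a finger pad.
Only numpy, scipy, OpenCV 4.12 (cv2) and the standard library are available. Lean on these libraries where they do the work, as an engineer would, in place of code of your own. Each camera call takes 0.05 s, during which the arm holds its last target. There are 200 camera calls.

### The job

Slide the carriage all the way back to its packing end and push its brake lever fully down to lock it, then stand every cream pot with a white lid that is on the bench upright on the floor of the carriage's green tray. With the brake still locked, press the stop selector down and turn it until its arm has swung right out of the way and the knob pops up again; only then flick the brake lever fully up and roll the carriage gently all the way to the hatch end. Last, press and turn the selector back, popped up again, so that the stop is shut behind the carriage; leave all the other goods on the bench where they stand.

Things in the scene. Friction and masses are not known exactly. Their poses are not given: they have to be found in the camera images.
- track: Fixed grey track plate with two aluminium rails on the bench, 180 mm wide (x) and 600 mm long (y). Origin on the bench, midway between the rails. The carriage rolls along the track's y axis: packing end at -y, hatch end at +y. The track's -x side faces the robot and carries the brake notch and the selector.
- carriage (a joint): Travel of the yellow carriage along the track's +y, in m: 0 = packing end (its buffer), 0.21 = hatch end. About 3 N to move it; rolls freely both ways but stays where it is left. It starts somewhat off the packing end. While the stop arm is shut it cannot pass about 0.09; while the brake is locked (possible only at the packing end) it has 5 mm of play.
- tray_in (a point): Centre of the inner floor of the green tray fixed on the carriage, 47 mm above the bench; axes parallel to the track's. The tray is open above, inside 190 mm (x) by 290 mm (y); walls 5 mm thick, their rims 92 mm above the bench.
- handle_top (a point): Middle of the top edge of the carriage's upright steel handle plate behind the tray's -y end: 80 mm wide (x), 14 mm thick (y), top 137 mm above the bench, 95 mm tall, its faces 18 mm from the tray's end wall. Can be pinched from above (fingers closing along the track's y) to pull or push the carriage.
- brake (a joint): Brake lever of the carriage, rad: 0 = fully up (released, leaning 0.7 rad above level), 0.7 = fully down (level, locked). It pivots about the track's x axis at point brake_hinge and stays where it is left; about 3 N at the toe moves it. Going down, its tooth drops into a notch beside the track only when the carriage is at the packing end; elsewhere it strikes the notch blocks or misses.
- brake_hinge (a point): Pivot of the brake lever on the carriage's robot-facing side, 65 mm above the bench, 50 mm out from the tray's wall.
- brake_toe (a point): Centre of the black rubber toe pad at the lever's end, 110 mm from the pivot; the lever points to the track's -y. The pad is 22 mm wide (along x), 34 mm long and 12 mm thick; it can be pressed from above, or pinched across its width from above and moved up or down along its arc. Toe height 65 mm above the bench when locked, 136 mm when up. The notch blocks between pivot and toe are 53 mm tall.
- sel_press (a joint): Downward travel of the stop selector knob, m: 0 = popped up, 0.010 = fully pressed. Spring: 4 N at the start, 10 N fully down. Below 0.008 a key blocks the turning, and forcing it round unpressed is a fault; keep it pressed fully down while turning. Let go, it pops up only within about 0.1 rad of either end of its turn.
- selector (a joint): Turn of the stop selector, rad: 0 = shut (its steel stop arm points to the track's +x, into the path of the carriage's lug), 1.35 = open (arm swung towards +y, out of the way). Positive is anticlockwise seen from above. Light friction, stays where it is left.
- sel_grip (a point): Middle of the top of the selector's bar grip, on its vertical axis, 83 mm above the bench when popped up. The black bar is 64 mm long, 16 mm wide and 34 mm tall on a disc of 68 mm diameter; the bar's length lies along the stop arm, so at 0 along the track's x, turning with the joint. The arm sticks out to 76 mm from the axis, 41 to 49 mm above the bench.
- pot1: Cream food pot with a white lid, a plain cylinder of 60 mm diameter and 80 mm height, about 0.2 kg; origin at the centre of its underside. Three to five such pots are on the bench; absent ones read None.
- pot2: Cream food pot with a white lid, a plain cylinder of 60 mm diameter and 80 mm height, about 0.2 kg; origin at the centre of its underside. Three to five such pots are on the bench; absent ones read None.
- pot3: Cream food pot with a white lid, a plain cylinder of 60 mm diameter and 80 mm height, about 0.2 kg; origin at the centre of its underside. Three to five such pots are on the bench; absent ones read None.
- pot4: Cream food pot with a white lid, a plain cylinder of 60 mm diameter and 80 mm height, about 0.2 kg; origin at the centre of its underside. Three to five such pots are on the bench; absent ones read None.
- pot5: Cream food pot with a white lid, a plain cylinder of 60 mm diameter and 80 mm height, about 0.2 kg; origin at the centre of its underside. Three to five such pots are on the bench; absent ones read None.
- jar: Bystander: amber glass jar, 72 mm diameter, 115 mm tall, origin under its centre; leave it.
- tin: Bystander: squat tin, 76 mm diameter, 60 mm tall; leave it.
- punnet: Bystander: cardboard food pack 80 x 150 x 60 mm; leave it.
- short_jar: Bystander: clear glass jar with a black cap, 66 mm diameter, 70 mm tall; leave it.
- can: Bystander: steel can with a plain label, 66 mm diameter, 100 mm tall; leave it.
- yog_pack: Bystander: white carton 100 x 100 x 73 mm; leave it.
- tape: Bystander: cardboard roll, 100 mm outside diameter, 45 mm tall; leave it.
Not all that is in view belongs to the job. What is shaped like the pot5 but purple or turquoise is not meant.

How it is judged (in metres and radians):
On the way, in this order (a step that is already met when the one before it is completed fails the run):
1. carriage at the packing end with its brake lever pressed down (value of joint carriage below 0.012 m and value of joint brake above 0.6 rad), for 0.2 s.
2. every pot upright on the tray's floor and let go, carriage still locked (all of step 1 and x of pot1 in the frame of tray_in between -0.075 and 0.075 m and y of pot1 in the frame of tray_in between -0.125 and 0.125 m and z of pot1 in the frame of tray_in between -0.008 and 0.01 m and angle between each of pot1, pot2, pot3, pot4, pot5's own z axis and vertical below 0.2 rad and contact force between the fingers and pot1 below 0.3 N and x of pot2 in the frame of tray_in between -0.075 and 0.075 m and y of pot2 in the frame of tray_in between -0.125 and 0.125 m and z of pot2 in the frame of tray_in between -0.008 and 0.01 m and contact force between the fingers and pot2 below 0.3 N and x of pot3 in the frame of tray_in between -0.075 and 0.075 m and y of pot3 in the frame of tray_in between -0.125 and 0.125 m and z of pot3 in the frame of tray_in between -0.008 and 0.01 m and contact force between the fingers and pot3 below 0.3 N and x of pot4 in the frame of tray_in between -0.075 and 0.075 m and y of pot4 in the frame of tray_in between -0.125 and 0.125 m and z of pot4 in the frame of tray_in between -0.008 and 0.01 m and contact force between the fingers and pot4 below 0.3 N and x of pot5 in the frame of tray_in between -0.075 and 0.075 m and y of pot5 in the frame of tray_in between -0.125 and 0.125 m and z of pot5 in the frame of tray_in between -0.008 and 0.01 m and contact force between the fingers and pot5 below 0.3 N), for 0.2 s.
3. selector turned to open and popped up, brake still locked (value of joint selector above 1.15 rad and value of joint sel_press below 0.004 m and value of joint brake above 0.6 rad), for 0.2 s.
4. brake lever flicked up (value of joint brake below 0.15 rad), for 0.2 s.
5. carriage at the hatch end (value of joint carriage above 0.195 m), for 0.2 s.
6. selector turned back to shut and popped up (value of joint selector below 0.2 rad and value of joint sel_press below 0.004 m), for 0.2 s.
At the end, for the whole second after the job is handed in: Carriage within 15 mm of the hatch end, brake lever within 0.15 rad of fully up, selector within 0.2 rad of shut and popped up (within 4 mm), every present pot upright (within 0.2 rad), let go and at rest on the tray's floor (all of step 6 and value of joint carriage above 0.195 m and value of joint brake below 0.15 rad and velocity of joint carriage below 0.02 m/s and x of pot1 in the frame of tray_in between -0.075 and 0.075 m and y of pot1 in the frame of tray_in between -0.125 and 0.125 m and z of pot1 in the frame of tray_in between -0.008 and 0.01 m and angle between each of pot1, pot2, pot3, pot4, pot5's own z axis and vertical below 0.2 rad and contact force between the fingers and pot1 below 0.3 N and linear speed of each of pot1, pot2, pot3, pot4, pot5 below 0.03 m/s and x of pot2 in the frame of tray_in between -0.075 and 0.075 m and y of pot2 in the frame of tray_in between -0.125 and 0.125 m and z of pot2 in the frame of tray_in between -0.008 and 0.01 m and contact force between the fingers and pot2 below 0.3 N and x of pot3 in the frame of tray_in between -0.075 and 0.075 m and y of pot3 in the frame of tray_in between -0.125 and 0.125 m and z of pot3 in the frame of tray_in between -0.008 and 0.01 m and contact force between the fingers and pot3 below 0.3 N and x of pot4 in the frame of tray_in between -0.075 and 0.075 m and y of pot4 in the frame of tray_in between -0.125 and 0.125 m and z of pot4 in the frame of tray_in between -0.008 and 0.01 m and contact force between the fingers and pot4 below 0.3 N and x of pot5 in the frame of tray_in between -0.075 and 0.075 m and y of pot5 in the frame of tray_in between -0.125 and 0.125 m and z of pot5 in the frame of tray_in between -0.008 and 0.01 m and contact force between the fingers and pot5 below 0.3 N); the robot touches nothing.
It fails at once if selector forced round without being pressed down (value of joint selector between 0.45 and 0.9 rad and value of joint sel_press below 0.003 m).
It fails at once if a bystander shifted by more than 50 mm (distance of any of jar, tin, punnet, short_jar, can, yog_pack, tape from where it was at the start of the episode above 0.05 m).
It fails at once if carriage rolled faster than 0.5 m/s (velocity of joint carriage above 0.5 m/s or velocity of joint carriage below -0.5 m/s).
Of pot1, pot2, pot3, pot4, pot5 only 3 to 5 are there at a start; the rules pass over those that are not, and their reading is None.
At some moment in a run one of pot1, pot2, pot3, pot4, pot5 may be knocked a few centimetres aside while the robot is not near it.
It also fails if it takes over 210 s, if anything falls off the work surface, if the arm or the gripper's body presses on something with over 40 N, if the wrist force passes 120 N, or if a joint passes its speed limit or range.

## Working session

There is one attempt and no reset: what is moved stays moved. The work goes in short steps, Python scripts to look and compute and a shell command to move; the robot and the scene stay as the last step left them, time stands still between calls to the robot, and variables do not carry over. Pictures are saved under pics/ and viewed, at most 14 in all, crops included, and the job is handed in when it is done.

```bash
mkdir -p pics; ls; cat > h.py <<'E'
import numpy as np, cv2
from cell import readout, optics, order
from scipy.spatial.transform import Rotation as R
def shot(n,save=None):
    im=optics.get_image(n)
    if save: cv2.imwrite(f'pics/{save}.png',im['color'][:,:,::-1])
    return im
def cam(im):
    f=im['color'].shape[0]/2/np.tan(np.radians(im['fovy'])/2)
    V=np.array(im['view']);return f,im['cx'],im['cy'],V
def proj(im,p):
    f,cx,cy,V=cam(im);q=V[:3,:3]@np.array(p,float)+V[:3,3]
    return np.array([cx+f*q[0]/-q[2],cy-f*q[1]/-q[2]])
def ray(im,uv):
    f,cx,cy,V=cam(im);d=np.array([(uv[0]-cx)/f,-(uv[1]-cy)/f,-1]);Rm=V[:3,:3]
    return -Rm.T@V[:3,3], Rm.T@d
def atz(im,uv,z):
    o,d=ray(im,uv);return o+d*(z-o[2])/d[2]
def tri(im1,uv1,im2,uv2):
    o1,d1=ray(im1,uv1);o2,d2=ray(im2,uv2)
    A=np.stack([d1,-d2],1);s=np.linalg.lstsq(A,o2-o1,rcond=None)[0]
    a,b=o1+d1*s[0],o2+d2*s[1];return (a+b)/2,np.linalg.norm(a-b)
E
python3 - <<'E'
from h import *
for n in ['side','top']:
    im=shot(n,n+'0'); print(n,[k for k in im],im['fovy'],im['cx'],im['cy'],np.round(np.array(im['view']),2).tolist(),{k:im[k] for k in im if k not in('color','view')})
    for l in ['pot1','jar','tin','punnet','short_jar','can','yog_pack','tape','carriage','brake_toe','sel_grip','handle_top','track']:
        print(l,[(np.round(b['rect']).astype(int).tolist(),round(b['score'],2)) for b in optics.boxes_of(n,l)])
print(readout.read_state())
E
```

```text
pics
side ['color', 'fovy', 'cx', 'cy', 'view'] 43.62162980029849 246.9968164562194 194.14631298532123 [[0.98, -0.22, 0.01, -454.03], [0.15, 0.71, 0.69, -121.98], [-0.15, -0.67, 0.73, -1745.21], [0.0, 0.0, 0.0, 1.0]] {'fovy': 43.62162980029849, 'cx': 246.9968164562194, 'cy': 194.14631298532123}
pot1 [([203, 297, 16, 34], 0.78), ([275, 313, 20, 33], 0.77), ([214, 130, 12, 24], 0.73), ([295, 257, 20, 28], 0.71), ([247, 260, 18, 29], 0.66), ([271, 287, 19, 30], 0.65)]
jar [([232, 285, 26, 39], 0.59)]
tin [([309, 294, 23, 28], 0.85)]
punnet [([213, 185, 31, 42], 0.63)]
short_jar [([199, 148, 18, 19], 0.72), ([250, 154, 80, 82], 0.19)]
can [([193, 119, 15, 27], 0.65), ([226, 160, 26, 10], 0.63)]
yog_pack [([252, 104, 32, 29], 0.96)]
tape [([203, 256, 32, 28], 0.73), ([254, 201, 16, 17], 0.47)]
carriage [([252, 155, 83, 83], 0.66), ([213, 185, 29, 42], 0.34)]
brake_toe []
sel_grip [([226, 154, 28, 20], 0.63)]
handle_top [([251, 154, 84, 84], 0.97)]
track [([219, 137, 118, 118], 0.85)]
top ['color', 'fovy', 'cx', 'cy', 'view'] 57.968056876550556 261.6934831109453 183.68293928588432 [[0.01, 
[... 1105 characters left out ...]
 35, 36], 0.32)]
{'clock': 1.4, 'qpos': array([-1.33879561,  0.62842021,  0.03852709,  1.51741164, -0.02699513,
        0.99625228, -0.02002023]), 'qd': array([ 0.00220612, -0.00028595,  0.00088143,  0.0009258 , -0.00130484,
        0.00156328,  0.00052985]), 'tau': array([-2.74504382e-04, -5.63255847e+01,  1.22558378e+00, -1.93783647e+01,
        1.09674933e-02,  1.36429586e-03, -7.67831409e-06]), 'eef_pos': array([190.71921739, 621.41370394, 231.29707666]), 'tool_rot': array([ 3.14156543e+00, -1.57804740e-05,  2.84372716e+00]), 'force': array([-0.63446586,  1.19671217,  0.01928193]), 'torque': array([-0.02705271,  0.03569863,  0.03143122]), 'gripper_force': 0.0, 'width': 85.42373595545607}
```

```bash
python3 - <<'E'
import cv2
a=cv2.imread('pics/top0.png')[90:275,95:425]; cv2.imwrite('pics/top0c.png',cv2.resize(a,(792,444),interpolation=cv2.INTER_CUBIC))
a=cv2.imread('pics/side0.png')[95:350,170:350]; cv2.imwrite('pics/side0c.png',cv2.resize(a,(423,600),interpolation=cv2.INTER_CUBIC))
E
```

```text
(no output)
```

View pics/top0c.png

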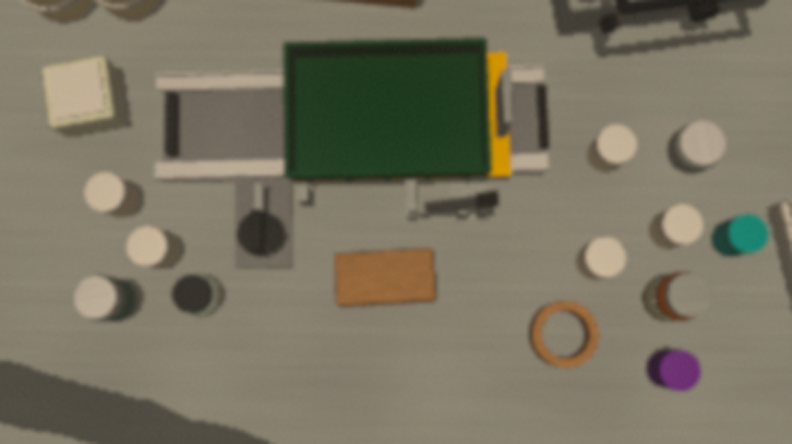

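View pics/side0c.png

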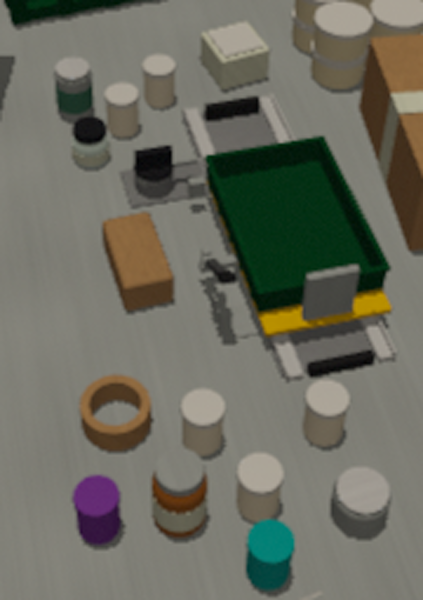

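```bash
cat > fit.py <<'E'
from h import *
from scipy.optimize import minimize
def cyl(x,y,z0,z1,r):
    t=np.linspace(0,2*np.pi,40);c=np.stack([x+r*np.cos(t),y+r*np.sin(t)],1)
    return np.vstack([np.c_[c,np.full(40,z0)],np.c_[c,np.full(40,z1)]])
def box(x,y,yaw,lx,ly,z0,z1):
    c=np.array([[a*lx/2,b*ly/2] for a in(-1,1) for b in(-1,1)])@np.array([[np.cos(yaw),np.sin(yaw)],[-np.sin(yaw),np.cos(yaw)]])+[x,y]
    return np.vstack([np.c_[c,np.full(4,z0)],np.c_[c,np.full(4,z1)]])
S=8
def hullmask(im,pts,off,shape):
    uv=np.array([proj(im,p) for p in pts]);h=cv2.convexHull(((uv-off)*S).astype(np.float32)).astype(np.int32)
    m=np.zeros((shape[0]*S,shape[1]*S),np.uint8);cv2.fillConvexPoly(m,h,255)
    return cv2.resize(m,(shape[1],shape[0]),interpolation=cv2.INTER_AREA)/255.
def fit(model,p0,ims,masks,pad=14,steps=None):
    uvs=[np.array([proj(im,p) for p in model(p0)]) for im in ims]
    rois=[(np.floor(u.min(0)-pad).astype(int),np.ceil(u.max(0)+pad).astype(int)) for u in uvs]
    ms=[m[a[1]:b[1],a[0]:b[0]] for m,(a,b) in zip(masks,rois)]
    def cost(p):
        c=0
        for im,m,(a,b) in zip(ims,ms,rois):
            h=hullmask(im,model(p),a-0.5,m.shape);c+=np.minimum(h,m).sum()/max(np.maximum(h,m).sum(),1)
        return -c/len(ims)
    n=len(p0);sx=np.vstack([p0]+[np.array(p0)+np.eye(n)[i]*(steps or [10]*n)[i] for i in range(n)])
    r=minimize(cost,p0,method='Nelder-Mead',options=dict(initial_simplex=sx,xatol=.01,fatol=1e-5,maxiter=300))
    return r.x,-r.fun
def cream(im):
    h=cv2.cvtColor(im['color'],cv2.COLOR_RGB2HSV).astype(int);return h
def green(im):
    h=cv2.cvtColor(im['color'],cv2.COLOR_RGB2HSV).astype(int);return ((h[:,:,0]>45)&(h[:,:,0]<80)&(h[:,:,1]>110)).astype(float)
E
python3 - <<'E'
from fit import *
t,s=shot('top'),shot('side')
hs=[cv2.cvtColor(i['color'],cv2.COLOR_RGB2HSV) for i in(t,s)]
print(hs[0][150,352],hs[0][150,340],hs[0][140,260],hs[0][110,260],hs[1][270,256],hs[1][282,256],hs[1][285,240],hs[1][210,300], hs[1][190,275])
for n,im in(('t',t),('s',s)): print(-np.array(im['view'])[:3,:3].T@np.array(im['view'])[:3,3])
for uv in [(138.8,170),(156,192.5),(352,150),(347,197),(379,183)]: print(atz(t,uv,80))
for n,uv,z in [('rim',(214,108),92),('rim',(298,106),92),('rim',(299.5,164),92),('rim',(214.5,164),92),('sel disc',(203.7,187),60),('toe',(298,173),136),('hinge',(267,177),65),('bufl',(166.7,141.7),30),('bufr',(321.3,138.7),30),('purple',(378,244),80),('handle',(305.5,131),137)]: print(n,atz(t,uv,z).round(1))
E
```

```text
[ 18  59 196] [ 20  56 119] [ 61 127  58] [39 92 36] [ 20  30 172] [ 20  59 108] [ 27  20 126] [ 70 164  53] [ 70 224  49]
[ 297.57879125  -23.52746019 1298.13607451]
[  193.70668718 -1181.77723477  1353.75275955]
[509.63846307 411.269418    80.        ]
[429.53048929 346.18229403  80.        ]
[ 588.62447076 -350.82981198   80.        ]
[ 418.6573854  -328.38665442   80.        ]
[ 469.45862551 -443.4693224    80.        ]
rim [737.2 147.8  92. ]
rim [ 747.3 -156.3   92. ]
rim [ 533.5 -160.1   92. ]
rim [531.2 140.7  92. ]
sel disc [452.9 181.8  60. ]
toe [ 493.8 -149.8  136. ]
hinge [490.3 -45.7  65. ]
bufl [626.8 330.5  30. ]
bufr [ 643.1 -249.9   30. ]
purple [ 255.7 -431.7   80. ]
handle [ 640.9 -176.6  137. ]
```

```bash
cat >> fit.py <<'E'
def bench_thr(im,p,k):
    c=proj(im,[*p[:2],80]).astype(int);v=cv2.cvtColor(im['color'],cv2.COLOR_RGB2HSV)[:,:,2].astype(float)
    lid=np.median(v[c[1]-2:c[1]+3,c[0]-2:c[0]+3]);bg=np.median(v[c[1]-22:c[1]+22,c[0]-22:c[0]+22])
    return lid,bg,np.clip((v-bg)/(lid-bg),0,1)
def lidfit(t,s,x,y,z=80):
    ms=[bench_thr(i,(x,y),0)[2] for i in(t,s)]
    return fit(lambda q:cyl(q[0],q[1],q[2]-1,q[2],30),[x,y,z],[t,s],ms,pad=5)
def trayfit(t,s,p0):
    return fit(lambda q:box(q[0],q[1],q[2],200,300,q[3]-46,q[3]),p0,[t,s],[green(t),green(s)],pad=12,steps=[10,10,.03,10])
E
python3 - <<'E'
from fit import *
t,s=shot('top'),shot('side')
for p in [(509,411),(429,346),(588,-350),(418,-328),(469,-443)]:
    print(bench_thr(t,p,0)[:2],bench_thr(s,p,0)[:2],*[np.round(a,2) for a in lidfit(t,s,*p)])
print(*[np.round(a,3) for a in trayfit(t,s,[637,-8,.028,92])])
for n,im in(('t',t),('s',s)):
    a=im['color'][:,:,::-1]
    if n=='t': c=a[95:215,185:335];f=5
    else: c=a[145:265,190:345];f=5
    cv2.imwrite(f'pics/c_{n}.png',cv2.resize(c,None,fx=f,fy=f,interpolation=cv2.INTER_CUBIC))
E
```

```text
(np.float64(197.0), np.float64(136.0)) (np.float64(170.0), np.float64(127.0)) [512.23 414.34  84.94] 0.83
(np.float64(198.0), np.float64(137.0)) (np.float64(170.0), np.float64(127.0)) [431.94 347.33  85.73] 0.86
(np.float64(195.0), np.float64(135.0)) (np.float64(171.0), np.float64(125.0)) [ 590.8  -349.27   85.54] 0.86
(np.float64(198.0), np.float64(137.0)) (np.float64(171.0), np.float64(128.0)) [ 420.33 -328.3    86.61] 0.88
(np.float64(196.0), np.float64(137.0)) (np.float64(171.0), np.float64(128.0)) [ 469.83 -443.35   86.55] 0.88
[ 6.43694e+02 -1.09900e+00  2.80000e-02  9.51600e+01] 0.813
```

View pics/c_t.png

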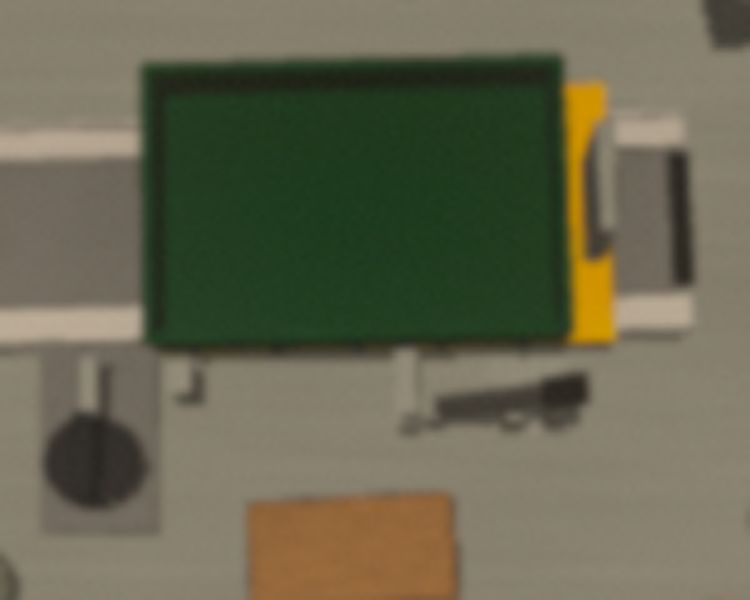

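View pics/c_s.png

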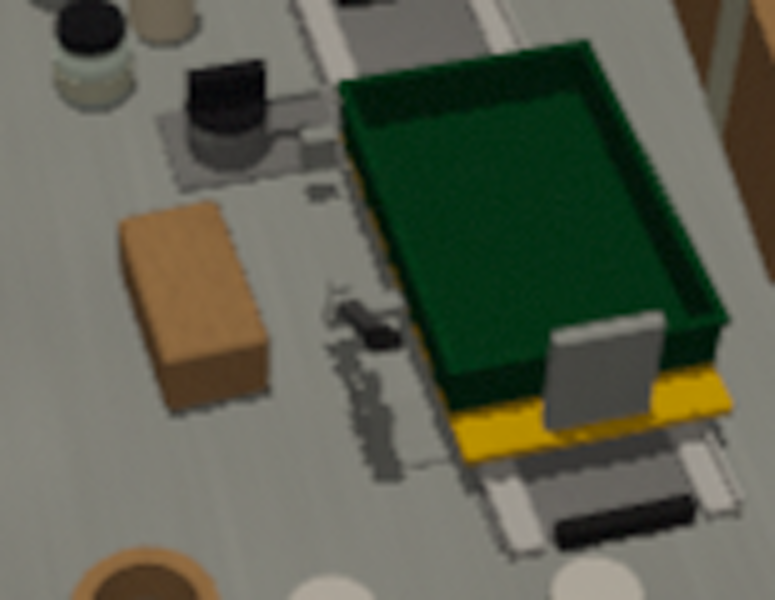

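```bash
cat > to.py <<'E'
# usage: to.py x y z [yaw]  -> tool-frame shift shares (x,y,z) and z-twist share
import sys; from h import *
a=list(map(float,sys.argv[1:])); s=readout.read_state()
Rm=R.from_euler('xyz',s['tool_rot']).as_matrix(); d=Rm.T@(np.array(a[:3])-s['eef_pos'])/100
print('at',s['eef_pos'].round(1),s['tool_rot'].round(3),'shift',d.round(3),end=' ')
if len(a)>3: print('twist',round(-((a[3]-s['tool_rot'][2]+np.pi)%(2*np.pi)-np.pi)/np.pi,4),end=' ')
print('t',s['clock'],'F',s['force'].round(1),'w',round(s['width'],1),'gf',round(s['gripper_force'],1),'q',s['qpos'].round(2))
E
python3 -m jog '{"claw":[1,1,1,1,1,1,1,1,1,1,1,1],"xyz":[[-0.36,-0.34,0],[-0.36,-0.34,0],[-0.36,-0.34,0],[-0.36,-0.34,0],[-0.36,-0.34,0],[-0.36,-0.34,0],[-0.36,-0.34,0],[-0.36,-0.34,0],[-0.36,-0.34,0],[-0.36,-0.34,0],[-0.36,-0.34,0],[-0.36,-0.34,0]],"twist":[[0,0,0],[0,0,0],[0,0,0],[0,0,0],[0,0,0],[0,0,0],[0,0,0],[0,0,0],[0,0,0],[0,0,0],[0,0,0],[0,0,0]]}'
python3 -m jog '{"claw":[1,1,1,1,1,1,1,1,1,1,1,1],"xyz":[[0,0,0],[0,0,0],[0,0,0],[0,0,0],[0,0,0],[0,0,0],[0,0,0],[0,0,0],[0,0,0],[0,0,0],[0,0,0],[0,0,0]],"twist":[[0,0,0.056],[0,0,0.056],[0,0,0.056],[0,0,0.056],[0,0,0.056],[0,0,0.056],[0,0,0.056],[0,0,0.056],[0,0,0.056],[0,0,0.056],[0,0,0.056],[0,0,0.056]]}'
python3 -m jog '{"claw":[1,1,1,1,1],"xyz":[[0,0,0],[0,0,0],[0,0,0],[0,0,0],[0,0,0]],"twist":[[0,0,0.056],[0,0,0.056],[0,0,0.056],[0,0,0.056],[0,0,0]]}'
python3 - <<'E'
from h import *
t,s=shot('top'),shot('side')
print('toe',tri(t,(298.6,172.6),s,(266.4,211.6)))
print('toe top@136',atz(t,(298.6,172.6),136),'side@136',atz(s,(266.4,211.6),136))
print('handle top',atz(t,(306.2,129),137), 'side',atz(s,(310.8,209),137), tri(t,(306.2,129),s,(310.8,209)))
print('sel',atz(t,(204,187.7),70),atz(s,(235.5,158.8),83),tri(t,(204,187.7),s,(235.5,160)))
E
python3 to.py 640 -178 180 0.03
```

```text
clock: 3.1
eef_pos: [484.8, 103.3, 231.6]
tool_rot: [3.141, 0.001, 2.844]
force: [1.2, 0.9, -0.9]
width: 85.2
gripper_force: 0.0
clock: 4.6
eef_pos: [484.1, 104.8, 231.5]
tool_rot: [-3.142, -0.001, 0.727]
force: [0.1, 0.3, -0.0]
width: 85.4
gripper_force: 0.0
clock: 5.22
eef_pos: [484.0, 104.8, 231.2]
tool_rot: [3.141, 0.0, 0.031]
force: [-0.2, 0.2, 0.0]
width: 85.2
gripper_force: 0.0
toe (array([ 496.17439033, -151.73965328,  138.10655667]), np.float64(2.7043219642142406))
toe top@136 [ 495.16564164 -151.83528213  136.        ] side@136 [ 498.08683935 -149.86380653  136.        ]
handle top [ 648.00809984 -179.11284312  137.        ] side [ 648.31052058 -170.99733303  137.        ] (array([ 645.31663682, -177.96843617,  145.42204454]), np.float64(0.28736836968470536))
sel [449.13143899 178.9640198   70.        ] [459.89680888 188.21370688  83.        ] (array([452.10558602, 175.54675955,  88.34935419]), np.float64(10.44420638993869))
at [484.  104.8 231.3] [-3.142 -0.     0.032] shift [1.468 2.877 0.513] twist 0.0008 t 5.325 F [ 0.3 -0.2 -1.1] w 85.6 gf 0.0 q [-0.86  0.55  0.89  1.96 -0.54  0.9  -1.22]
```

```bash
python3 -m jog '{"claw":[1,1,1,1,1,1,1,1,1,1,1,1],"xyz":[[0.19,0.36,0],[0.19,0.36,0],[0.19,0.36,0],[0.19,0.36,0],[0.19,0.36,0],[0.19,0.36,0],[0.19,0.36,0],[0.19,0.36,0],[0,0,0.4],[0,0,0.4],[0,0,0.4],[0,0,0]],"twist":[[0,0,0],[0,0,0],[0,0,0],[0,0,0],[0,0,0],[0,0,0],[0,0,0],[0,0,0],[0,0,0],[0,0,0],[0,0,0],[0,0,0]]}'
python3 -m jog '{"claw":[0.3,0.1,0,0,0,0,0],"xyz":[[0,0,0],[0,0,0],[0,0,0],[0,0,0],[0,0,0],[0,0,0],[0,0,0]],"twist":[[0,0,0],[0,0,0],[0,0,0],[0,0,0],[0,0,0],[0,0,0],[0,0,0]]}'
python3 to.py 646 -200 110 0.03
```

```text
clock: 6.82
eef_pos: [642.1, -177.7, 108.3]
tool_rot: [-3.139, 0.006, 0.03]
force: [-0.9, 1.0, -0.3]
width: 85.1
gripper_force: 0.0
clock: 7.7
eef_pos: [644.7, -178.1, 112.3]
tool_rot: [-3.14, -0.001, 0.03]
force: [-1.2, 1.6, 5.6]
width: 12.8
gripper_force: 59.6
at [ 644.7 -178.1  112.3] [-3.14e+00 -1.00e-03  3.00e-02] shift [0.006 0.219 0.023] twist -0.0001 t 7.7 F [-1.2  1.6  5.6] w 12.8 gf 59.6 q [-0.14  0.9   0.69  1.57 -0.68  0.92 -0.76]
```

```bash
python3 -m jog '{"claw":[0,0,0,0],"xyz":[[0,0.05,0],[0,0.08,0],[0,0.08,0],[0,0,0]],"twist":[[0,0,0],[0,0,0],[0,0,0],[0,0,0]]}'
python3 -m jog '{"claw":[0,0,0,0],"xyz":[[0,0.05,0],[0,0.05,0],[0,0,0],[0,0,0]],"twist":[[0,0,0],[0,0,0],[0,0,0],[0,0,0]]}'
```

```text
clock: 8.2
eef_pos: [645.4, -200.9, 112.3]
tool_rot: [3.14, -0.002, 0.029]
force: [0.9, -0.8, 6.2]
width: 12.9
gripper_force: 59.9
clock: 8.7
eef_pos: [645.6, -208.5, 112.3]
tool_rot: [-3.14, -0.001, 0.03]
force: [-1.4, 3.5, 8.0]
width: 12.9
gripper_force: 60.6
```

```bash
python3 -m jog '{"claw":[0,0,0,0],"xyz":[[0,0.05,0],[0,0.05,0],[0,0,0],[0,0,0]],"twist":[[0,0,0],[0,0,0],[0,0,0],[0,0,0]]}'
python3 -m jog '{"claw":[0,0,0],"xyz":[[0,0.05,0],[0,0,0],[0,0,0]],"twist":[[0,0,0],[0,0,0],[0,0,0]]}'
```

```text
clock: 9.2
eef_pos: [645.6, -208.5, 112.3]
tool_rot: [-3.124, 0.002, 0.035]
force: [-6.2, 20.5, 19.5]
width: 13.2
gripper_force: 62.7
clock: 9.57
eef_pos: [645.6, -208.4, 112.1]
tool_rot: [-3.116, 0.004, 0.037]
force: [-9.5, 28.8, 24.9]
width: 12.9
gripper_force: 66.0
```

```bash
python3 -m jog '{"claw":[0,0,1,1,1,1,1,1],"xyz":[[0,-0.07,0],[0,-0.07,0],[0,0,0],[0,0,0],[0,0,0],[0,0,-0.4],[0,0,-0.4],[0,0,0]],"twist":[[0,0,0],[0,0,0],[0,0,0],[0,0,0],[0,0,0],[0,0,0],[0,0,0],[0,0,0]]}'
python3 to.py 497 -182 180 0.03
```

```text
clock: 10.58
eef_pos: [646.8, -212.9, 194.8]
tool_rot: [3.138, -0.006, 0.028]
force: [-0.4, -0.2, -0.9]
width: 85.3
gripper_force: 0.0
at [ 646.8 -212.9  194.8] [ 3.138 -0.006  0.028] shift [-1.489 -0.351  0.138] twist -0.0005 t 10.575 F [-0.4 -0.2 -0.9] w 85.3 gf 0.0 q [-0.11  0.82  0.75  1.48 -0.6   1.07 -0.78]
```

```bash
python3 -m jog '{"claw":[0,0,0,0,0,0,0,0],"xyz":[[-0.3,-0.06,0],[-0.3,-0.06,0],[-0.3,-0.06,0],[-0.3,-0.06,0],[-0.29,-0.06,0],[0,0,0.1],[0,0,0.1],[0,0,0.1]],"twist":[[0,0,0],[0,0,0],[0,0,0],[0,0,0],[0,0,0],[0,0,0],[0,0,0],[0,0,0]]}'
python3 to.py 497 -182 150 0.03; python3 - <<'E'
from h import *
a=shot('side')['color'][135:265,170:340,::-1];cv2.imwrite('pics/s2.png',cv2.resize(a,None,fx=4.5,fy=4.5,interpolation=cv2.INTER_CUBIC))
E
```

```text
clock: 11.58
eef_pos: [496.0, -185.3, 160.1]
tool_rot: [3.141, 0.0, 0.03]
force: [0.1, 0.4, -0.8]
width: -0.2
gripper_force: 0.0
at [ 496.  -185.3  160.1] [3.141 0.    0.03 ] shift [ 0.011 -0.032  0.101] twist -0.0001 t 11.575 F [ 0.1  0.4 -0.8] w -0.2 gf 0.0 q [-0.16  0.67  0.73  1.94 -0.63  0.78 -0.61]
```

View pics/s2.png

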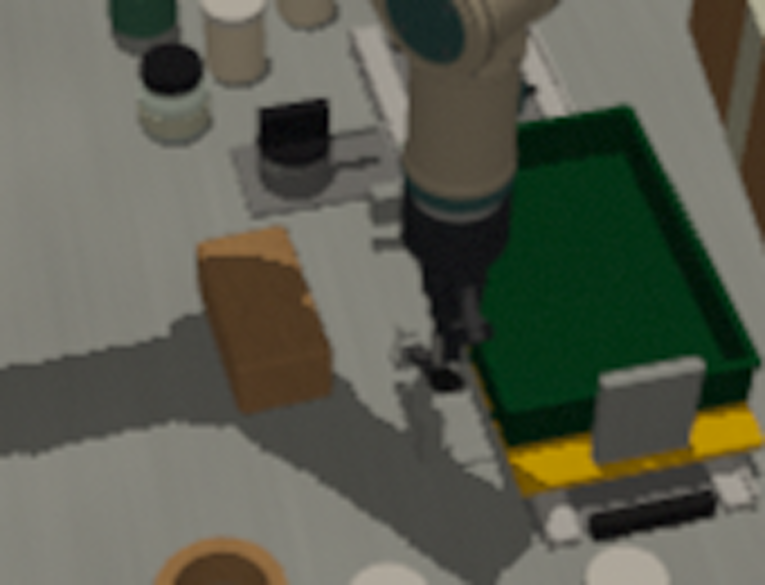

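```bash
python3 -m jog '{"claw":[0,0,0,0,0,0,0,0,0,0],"xyz":[[0,-0.02,0.12],[0,0.06,0.1],[0,0.05,0.1],[0,0.04,0.1],[0,0.03,0.1],[0,0.02,0.1],[0,0.01,0.1],[0,0.01,0.1],[0,0,0.1],[0,0,0.03]],"twist":[[0,0,0],[0,0,0],[0,0,0],[0,0,0],[0,0,0],[0,0,0],[0,0,0],[0,0,0],[0,0,0],[0,0,0]]}'
python3 -m jog '{"claw":[0,0],"xyz":[[0,0,0.05],[0,0,0]],"twist":[[0,0,0],[0,0,0]]}'
```

```text
clock: 12.88
eef_pos: [496.2, -205.5, 69.2]
tool_rot: [-3.14, -0.003, 0.028]
force: [-8.6, 5.6, 51.7]
width: 0.4
gripper_force: 26.1
clock: 13.12
eef_pos: [496.4, -205.6, 68.4]
tool_rot: [-3.138, -0.006, 0.027]
force: [-14.2, 8.0, 73.7]
width: -0.2
gripper_force: 36.7
```

```bash
python3 -m jog '{"claw":[0,0,0.5,1],"xyz":[[0,0,-0.15],[0,0,-0.4],[0,0,-0.4],[0,0,-0.2]],"twist":[[0,0,0],[0,0,0],[0,0,0],[0,0,0]]}'
python3 to.py 420 -328 160 0.03;python3 - <<'E'
from fit import *
t,s=shot('top'),shot('side')
for p in [(420,-328),(590,-349),(470,-443)]: print(*[np.round(a,2) for a in lidfit(t,s,*p)])
print([(np.round(b['rect']).astype(int).tolist(),round(b['score'],2)) for b in optics.boxes_of('side','brake_toe')])
a=s['color'][135:265,170:340,::-1];cv2.imwrite('pics/s3.png',cv2.resize(a,None,fx=4.5,fy=4.5,interpolation=cv2.INTER_CUBIC))
E
```

```text
clock: 13.62
eef_pos: [496.4, -204.7, 177.6]
tool_rot: [-3.141, -0.001, 0.03]
force: [-0.3, -0.1, -0.5]
width: 35.9
gripper_force: 0.0
at [ 496.4 -204.7  177.6] [-3.141e+00 -1.000e-03  3.000e-02] shift [-0.8    1.21   0.174] twist -0.0001 t 13.625 F [-0.3 -0.1 -0.5] w 35.9 gf 0.0 q [-0.14  0.65  0.75  1.91 -0.6   0.82 -0.6 ]
[ 420.5  -328.13   86.33] 0.87
[ 590.55 -350.26   87.41] 0.55
[ 469.83 -443.34   86.8 ] 0.87
[([258, 210, 13, 31], 0.55)]
```

View pics/s3.png

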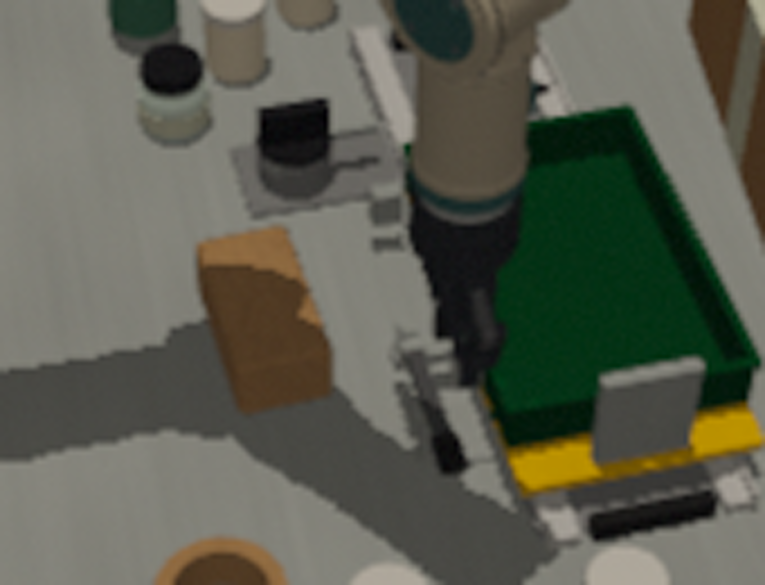

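```bash
python3 -m jog '{"claw":[1,1,1,1,1,1,1,1,1,1],"xyz":[[-0.2,0.3,0],[-0.2,0.3,0],[-0.2,0.3,0],[-0.2,0.31,0],[0,0,0.3],[0,0,0.3],[0,0,0.3],[0,0,0.3],[0,0,0.3],[0,0,0]],"twist":[[0,0,0],[0,0,0],[0,0,0],[0,0,0],[0,0,0],[0,0,0],[0,0,0],[0,0,0],[0,0,0],[0,0,0]]}'
python3 to.py 420 -328 25 0.03
```

```text
clock: 15.02
eef_pos: [417.3, -326.4, 23.4]
tool_rot: [-3.137, 0.005, 0.028]
force: [-0.6, 0.4, 0.3]
width: 85.4
gripper_force: 0.0
at [ 417.3 -326.4   23.4] [-3.137  0.005  0.028] shift [ 0.026  0.017 -0.016] twist -0.0005 t 15.025 F [-0.6  0.4  0.3] w 85.4 gf 0.0 q [ 0.31  0.85  0.48  2.   -0.82  0.5  -0.15]
```

```bash
python3 -m jog '{"claw":[0.5,0.3,0.2,0.2,0.2,0.2,0.2,0.2,0.2],"xyz":[[0,0,0],[0,0,0],[0,0,0],[0,0,0],[0,0,-0.1],[0,0,-0.4],[0,0,-0.5],[0,0,-0.5],[0,0,0]],"twist":[[0,0,0],[0,0,0],[0,0,0],[0,0,0],[0,0,0],[0,0,0],[0,0,0],[0,0,0],[0,0,0]]}'
python3 to.py 693 -107 170 0.03
```

```text
clock: 16.15
eef_pos: [421.0, -330.2, 179.9]
tool_rot: [3.137, -0.006, 0.029]
force: [0.7, -0.2, -2.9]
width: 58.7
gripper_force: 65.5
at [ 421.  -330.2  179.9] [ 3.137 -0.006  0.029] shift [ 2.783 -2.153  0.105] twist -0.0003 t 16.15 F [ 0.7 -0.2 -2.9] w 58.7 gf 65.5 q [ 0.14  0.64  0.74  1.91 -0.59  0.81 -0.34]
```

```bash
python3 -m jog '{"claw":[0.2,0.2,0.2,0.2,0.2,0.2,0.2,0.2,0.2,0.2,0.2,0.2],"xyz":[[0.4,-0.3,0],[0.4,-0.31,0],[0.4,-0.31,0],[0.4,-0.31,0],[0.4,-0.31,0],[0.4,-0.31,0],[0.39,-0.31,0],[0,0,0.2],[0,0,0.3],[0,0,0.3],[0,0,0.16],[0,0,0.03]],"twist":[[0,0,0],[0,0,0],[0,0,0],[0,0,0],[0,0,0],[0,0,0],[0,0,0],[0,0,0],[0,0,0],[0,0,0],[0,0,0],[0,0,0]]}'
python3 to.py 693 -107 74 0.03
```

```text
clock: 17.65
eef_pos: [690.7, -104.6, 75.5]
tool_rot: [-3.141, 0.003, 0.028]
force: [-0.9, -0.4, -3.4]
width: 59.1
gripper_force: 65.5
at [ 690.7 -104.6   75.5] [-3.141e+00  3.000e-03  2.800e-02] shift [0.022 0.025 0.015] twist -0.0006 t 17.65 F [-0.9 -0.4 -3.4] w 59.1 gf 65.5 q [-0.24  0.98  0.68  1.49 -0.72  0.93 -0.87]
```

```bash
python3 -m jog '{"claw":[0.2,0.2],"xyz":[[0,0,0.02],[0,0,0]],"twist":[[0,0,0],[0,0,0]]}'
```

```text
clock: 17.9
eef_pos: [692.7, -104.7, 76.3]
tool_rot: [3.141, -0.002, 0.029]
force: [0.0, -0.5, -2.3]
width: 58.6
gripper_force: 65.5
```

```bash
python3 -m jog '{"claw":[0.2,0.2],"xyz":[[0,0,0.03],[0,0,0]],"twist":[[0,0,0],[0,0,0]]}'
python3 -m jog '{"claw":[0.2,0.2],"xyz":[[0,0,0.02],[0,0,0]],"twist":[[0,0,0],[0,0,0]]}'
```

```text
clock: 18.15
eef_pos: [693.0, -104.7, 74.3]
tool_rot: [3.141, -0.002, 0.029]
force: [-1.4, 0.0, 4.0]
width: 58.8
gripper_force: 66.2
clock: 18.4
eef_pos: [693.1, -104.7, 74.3]
tool_rot: [-3.141, -0.003, 0.029]
force: [-5.8, 1.8, 16.1]
width: 59.0
gripper_force: 67.3
```

```bash
python3 -m jog '{"claw":[0.2,0.5,0.85,0.85,0.85,0.85,0.85],"xyz":[[0,0,-0.01],[0,0,0],[0,0,0],[0,0,-0.1],[0,0,-0.4],[0,0,-0.55],[0,0,0]],"twist":[[0,0,0],[0,0,0],[0,0,0],[0,0,0],[0,0,0],[0,0,0],[0,0,0]]}'
python3 - <<'E'
from fit import *
t,s=shot('top'),shot('side')
for p in [(590,-349),(470,-443),(512,414),(432,347)]: print(*[np.round(a,2) for a in lidfit(t,s,*p)])
E
python3 to.py 590 -350 180 0.03
```

```text
clock: 19.27
eef_pos: [695.1, -106.4, 182.3]
tool_rot: [3.138, -0.01, 0.029]
force: [0.1, 0.1, 0.3]
width: 72.7
gripper_force: 0.0
[ 590.96 -349.61   85.98] 0.86
[ 469.8  -443.42   86.68] 0.88
[512.46 414.76  84.67] 0.83
[431.48 347.71  85.19] 0.82
at [ 692.4 -104.5  177.3] [-3.142e+00 -2.000e-03  2.900e-02] shift [-1.095  2.425 -0.029] twist -0.0003 t 19.375 F [-0.8  0.9 -0.8] w 72.7 gf 0.0 q [-0.27  0.87  0.76  1.43 -0.64  1.09 -0.94]
```

```bash
python3 -m jog '{"claw":[1,1,1,1,1,1,1,1,1,1,1,1],"xyz":[[-0.18,0.4,0],[-0.18,0.4,0],[-0.18,0.41,0],[-0.18,0.41,0],[-0.18,0.4,0],[-0.18,0.4,0],[0,0,0.3],[0,0,0.3],[0,0,0.3],[0,0,0.3],[0,0,0.31],[0,0,0]],"twist":[[0,0,0],[0,0,0],[0,0,0],[0,0,0],[0,0,0],[0,0,0],[0,0,0],[0,0,0],[0,0,0],[0,0,0],[0,0,0],[0,0,0]]}'
python3 -m jog '{"claw":[0.5,0.3,0.2,0.2,0.2,0.2,0.2,0.2,0.2],"xyz":[[0,0,0],[0,0,0],[0,0,0],[0,0,0],[0,0,-0.1],[0,0,-0.4],[0,0,-0.5],[0,0,-0.5],[0,0,0]],"twist":[[0,0,0],[0,0,0],[0,0,0],[0,0,0],[0,0,0],[0,0,0],[0,0,0],[0,0,0],[0,0,0]]}'
python3 to.py 597 -110 170 0.03
```

```text
clock: 20.88
eef_pos: [588.6, -347.3, 21.4]
tool_rot: [-3.137, 0.006, 0.029]
force: [-0.3, 0.5, -0.4]
width: 85.3
gripper_force: 0.0
clock: 22.0
eef_pos: [592.9, -351.6, 180.4]
tool_rot: [3.136, -0.007, 0.029]
force: [-0.4, -0.5, -1.7]
width: 58.8
gripper_force: 64.9
at [ 592.9 -351.6  180.4] [ 3.136 -0.007  0.029] shift [ 0.111 -2.415  0.092] twist -0.0003 t 22.0 F [-0.4 -0.5 -1.7] w 58.8 gf 64.9 q [ 0.12  0.84  0.73  1.47 -0.61  1.06 -0.56]
```

```bash
python3 -m jog '{"claw":[0.2,0.2,0.2,0.2,0.2,0.2,0.2,0.2,0.2,0.2,0.2,0.2],"xyz":[[0.01,-0.3,-0.1],[0.02,-0.42,0],[0.02,-0.42,0],[0.02,-0.42,0],[0.02,-0.42,0],[0.02,-0.42,0],[0,0,0.2],[0,0,0.3],[0,0,0.3],[0,0,0.25],[0,0,0.08],[0,0,0]],"twist":[[0,0,0],[0,0,0],[0,0,0],[0,0,0],[0,0,0],[0,0,0],[0,0,0],[0,0,0],[0,0,0],[0,0,0],[0,0,0],[0,0,0]]}'
python3 -m jog '{"claw":[0.2,0.2],"xyz":[[0,0,0.02],[0,0,0]],"twist":[[0,0,0],[0,0,0]]}'
```

```text
clock: 23.5
eef_pos: [592.8, -109.9, 73.8]
tool_rot: [-3.139, 0.003, 0.027]
force: [-7.4, 3.6, 18.8]
width: 59.0
gripper_force: 66.1
clock: 23.75
eef_pos: [592.8, -109.8, 73.7]
tool_rot: [-3.138, 0.002, 0.027]
force: [-12.1, 4.6, 32.8]
width: 59.3
gripper_force: 68.1
```

```bash
python3 -m jog '{"claw":[0.2,0.5,0.85,0.85,0.85,0.85,0.85],"xyz":[[0,0,-0.04],[0,0,0],[0,0,0],[0,0,-0.1],[0,0,-0.4],[0,0,-0.55],[0,0,0]],"twist":[[0,0,0],[0,0,0],[0,0,0],[0,0,0],[0,0,0],[0,0,0],[0,0,0]]}'
python3 - <<'E'
from fit import *
t,s=shot('top'),shot('side')
for p in [(470,-443),(512,414),(432,347)]: print(*[np.round(a,2) for a in lidfit(t,s,*p)])
E
python3 to.py 470 -443 180 0.6
```

```text
clock: 24.62
eef_pos: [597.9, -111.1, 184.0]
tool_rot: [3.139, -0.008, 0.029]
force: [-0.7, -0.8, -0.4]
width: 72.3
gripper_force: 0.0
[ 469.82 -443.37   86.58] 0.87
[513.35 417.42  82.45] 0.72
[430.18 321.04 107.17] 0.61
at [ 595.4 -109.1  179.9] [-3.141e+00 -1.000e-03  2.900e-02] shift [-1.351  3.301 -0.004] twist -0.1817 t 24.725 F [-0.1 -0.2  0.8] w 72.2 gf 0.0 q [-0.31  0.75  0.77  1.72 -0.63  0.94 -0.83]
```

```bash
python3 -m jog '{"claw":[1,1,1,1,1,1,1,1,1,1,1,1],"xyz":[[-0.17,0.41,0],[-0.17,0.41,0],[-0.17,0.41,0],[-0.17,0.41,0],[-0.17,0.42,0],[-0.17,0.41,0],[-0.17,0.42,0],[-0.16,0.41,0],[0,0,0],[0,0,0],[0,0,0],[0,0,0]],"twist":[[0,0,0],[0,0,0],[0,0,0],[0,0,0],[0,0,0],[0,0,0],[0,0,0],[0,0,0],[0,0,-0.0455],[0,0,-0.0455],[0,0,-0.0455],[0,0,-0.0455]]}'
python3 -m jog '{"claw":[1,1,1,1,1,1],"xyz":[[0,0,0.3],[0,0,0.3],[0,0,0.3],[0,0,0.3],[0,0,0.34],[0,0,0]],"twist":[[0,0,0],[0,0,0],[0,0,0],[0,0,0],[0,0,0],[0,0,0]]}'
python3 -m jog '{"claw":[0.5,0.3,0.2,0.2,0.2,0.2,0.2,0.2,0.2],"xyz":[[0,0,0],[0,0,0],[0,0,0],[0,0,0],[0,0,-0.1],[0,0,-0.4],[0,0,-0.5],[0,0,-0.6],[0,0,0]],"twist":[[0,0,0],[0,0,0],[0,0,0],[0,0,0],[0,0,0],[0,0,0],[0,0,0],[0,0,0],[0,0,0]]}'
python3 to.py 689 43 180 0.03
```

```text
clock: 26.22
eef_pos: [469.1, -442.1, 177.4]
tool_rot: [-3.138, 0.001, 0.605]
force: [0.1, -0.1, -0.6]
width: 85.4
gripper_force: 0.0
clock: 26.98
eef_pos: [467.5, -440.2, 21.4]
tool_rot: [-3.133, 0.001, 0.6]
force: [0.3, 0.1, 0.2]
width: 85.5
gripper_force: 0.0
clock: 28.1
eef_pos: [471.5, -445.9, 191.0]
tool_rot: [3.132, -0.002, 0.601]
force: [1.0, -0.1, -1.5]
width: 59.1
gripper_force: 64.5
at [ 471.5 -445.9  191. ] [ 3.132e+00 -2.000e-03  6.010e-01] shift [ 4.557 -2.805  0.09 ] twist 0.1816 t 28.1 F [ 1.  -0.1 -1.5] w 59.1 gf 64.5 q [ 0.39  0.73  0.57  1.58 -0.46  0.95  0.14]
```

```bash
python3 -m jog '{"claw":[0.2,0.2,0.2,0.2,0.2],"xyz":[[0,0,0],[0,0,0],[0,0,0],[0,0,0],[0,0,0]],"twist":[[0,0,0.0455],[0,0,0.0455],[0,0,0.0455],[0,0,0.0455],[0,0,0]]}'
python3 to.py 689 43 180 0.03
```

```text
clock: 28.72
eef_pos: [469.4, -442.1, 184.0]
tool_rot: [-3.14, 0.002, 0.031]
force: [0.3, 0.6, -1.0]
width: 58.6
gripper_force: 64.3
at [ 469.4 -442.1  184. ] [-3.14e+00  2.00e-03  3.10e-02] shift [ 2.343 -4.782  0.043] twist 0.0002 t 28.725 F [ 0.3  0.6 -1. ] w 58.6 gf 64.3 q [ 0.31  0.78  0.72  1.59 -0.59  1.   -0.32]
```

```bash
python3 -m jog '{"claw":[0.2,0.2,0.2,0.2,0.2,0.2,0.2,0.2,0.2,0.2,0.2],"xyz":[[0.23,-0.47,0],[0.23,-0.48,0],[0.23,-0.48,0],[0.23,-0.48,0],[0.24,-0.48,0],[0.24,-0.48,0],[0.24,-0.48,0],[0.24,-0.48,0],[0.23,-0.48,0],[0.23,-0.47,0],[0,0,0]],"twist":[[0,0,0],[0,0,0],[0,0,0],[0,0,0],[0,0,0],[0,0,0],[0,0,0],[0,0,0],[0,0,0],[0,0,0],[0,0,0]]}'
python3 -m jog '{"claw":[0.2,0.2,0.2,0.2,0.2,0.2],"xyz":[[0,0,0.2],[0,0,0.3],[0,0,0.3],[0,0,0.2],[0,0,0.1],[0,0,0]],"twist":[[0,0,0],[0,0,0],[0,0,0],[0,0,0],[0,0,0],[0,0,0]]}'
python3 -m jog '{"claw":[0.2,0.2],"xyz":[[0,0,0.03],[0,0,0]],"twist":[[0,0,0],[0,0,0]]}'
```

```text
clock: 30.1
eef_pos: [690.7, 49.1, 183.4]
tool_rot: [-3.137, 0.001, 0.041]
force: [-0.7, -0.6, -1.9]
width: 58.9
gripper_force: 64.6
clock: 30.85
eef_pos: [690.0, 40.5, 75.4]
tool_rot: [3.141, -0.0, 0.028]
force: [-0.1, -0.2, -0.9]
width: 59.3
gripper_force: 64.8
clock: 31.1
eef_pos: [690.7, 41.0, 73.7]
tool_rot: [3.141, -0.002, 0.029]
force: [-0.9, -0.3, 4.1]
width: 59.0
gripper_force: 64.9
```

Released now; then look for the remaining pots.

```bash
python3 -m jog '{"claw":[0.2,0.5,0.85,0.85,0.85,0.85,0.85],"xyz":[[0,0,0],[0,0,0],[0,0,0],[0,0,-0.1],[0,0,-0.4],[0,0,-0.57],[0,0,0]],"twist":[[0,0,0],[0,0,0],[0,0,0],[0,0,0],[0,0,0],[0,0,0],[0,0,0]]}'
python3 - <<'E'
from fit import *
t,s=shot('top','t5'),shot('side')
for p in [(512,414),(432,347)]: print(*[np.round(a,2) for a in lidfit(t,s,*p)])
a=np.hstack([cv2.resize(t['color'][95:235,100:330,::-1],None,fx=2.2,fy=2.2,interpolation=cv2.INTER_CUBIC),cv2.resize(s['color'][105:245,190:320,::-1],None,fx=2.2,fy=2.2,interpolation=cv2.INTER_CUBIC)]);cv2.imwrite('pics/l5.png',a)
E
python3 to.py 432 347 180 0.03
```

```text
clock: 31.98
eef_pos: [693.2, 40.5, 185.2]
tool_rot: [3.141, -0.01, 0.029]
force: [-0.3, -0.8, -0.5]
width: 72.7
gripper_force: 0.0
[506.53 378.84 113.55] 0.61
[431.68 346.1   86.71] 0.61
at [690.1  41.8 180.2] [-3.141e+00 -1.000e-03  2.900e-02] shift [-2.491e+00 -3.126e+00  1.000e-03] twist -0.0003 t 32.075 F [-0.1  0.  -0.3] w 72.8 gf 0.0 q [-0.49  0.87  0.78  1.45 -0.65  1.09 -1.13]
```

View pics/l5.png

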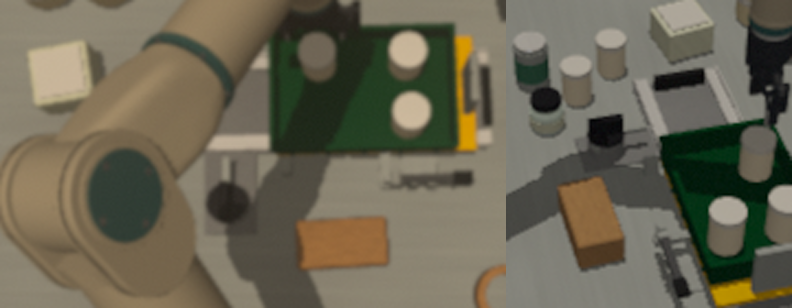

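```bash
python3 - <<'E'
from fit import *
s=shot('side')
for x,y in [(512,414),(432,347)]:
    print(fit(lambda q:cyl(q[0],q[1],84.5,85.5,30),[x,y],[s],[bench_thr(s,(x,y),0)[2]],pad=5))
E
```

```text
(array([513.23444855, 413.38943505]), np.float64(0.8318879063436792))
(array([432.05363494, 347.91678277]), np.float64(0.8411356300842898))
```

```bash
python3 -m jog '{"claw":[1,1,1,1,1,1,1,1,1],"xyz":[[-0.31,-0.39,0],[-0.31,-0.39,0],[-0.31,-0.39,0],[-0.31,-0.39,0],[-0.31,-0.39,0],[-0.32,-0.39,0],[-0.32,-0.39,0],[-0.32,-0.39,0],[0,0,0]],"twist":[[0,0,0],[0,0,0],[0,0,0],[0,0,0],[0,0,0],[0,0,0],[0,0,0],[0,0,0],[0,0,0]]}'
python3 -m jog '{"claw":[1,1,1,1,1,1],"xyz":[[0,0,0.3],[0,0,0.3],[0,0,0.3],[0,0,0.3],[0,0,0.34],[0,0,0]],"twist":[[0,0,0],[0,0,0],[0,0,0],[0,0,0],[0,0,0],[0,0,0]]}'
python3 -m jog '{"claw":[0.5,0.3,0.2,0.2,0.2,0.2,0.2,0.2,0.2,0.2],"xyz":[[0,0,0],[0,0,0],[0,0,0],[0,0,0],[0,0,-0.1],[0,0,-0.4],[0,0,-0.5],[0,0,-0.6],[0,0,0],[0,0,0]],"twist":[[0,0,0],[0,0,0],[0,0,0],[0,0,0],[0,0,0],[0,0,0],[0,0,0],[0,0,0],[0,0,0],[0,0,0]]}'
python3 to.py 593 40 180 0.03
```

```text
clock: 33.25
eef_pos: [425.2, 350.0, 177.2]
tool_rot: [3.141, 0.005, 0.037]
force: [0.5, -0.6, -1.0]
width: 85.3
gripper_force: 0.0
clock: 34.0
eef_pos: [428.6, 343.8, 22.8]
tool_rot: [3.138, 0.005, 0.027]
force: [-0.5, 0.6, -0.1]
width: 85.3
gripper_force: 0.0
clock: 35.25
eef_pos: [428.7, 346.2, 184.9]
tool_rot: [-3.141, 0.002, 0.029]
force: [0.0, 0.0, -2.7]
width: 59.0
gripper_force: 65.1
at [428.7 346.2 184.9] [-3.141e+00  2.000e-03  2.900e-02] shift [1.552 3.109 0.046] twist -0.0002 t 35.25 F [ 0.   0.  -2.7] w 59.0 gf 65.1 q [-1.26  0.71  0.88  1.86 -0.68  0.91 -1.6 ]
```

```bash
python3 -m jog '{"claw":[0.2,0.2,0.2,0.2,0.2,0.2,0.2,0.2],"xyz":[[0.22,0.44,0],[0.22,0.44,0],[0.22,0.44,0],[0.23,0.44,0],[0.22,0.45,0],[0.22,0.45,0],[0.22,0.45,0],[0,0,0]],"twist":[[0,0,0],[0,0,0],[0,0,0],[0,0,0],[0,0,0],[0,0,0],[0,0,0],[0,0,0]]}'
python3 -m jog '{"claw":[0.2,0.2,0.2,0.2,0.2,0.2],"xyz":[[0,0,0.2],[0,0,0.3],[0,0,0.3],[0,0,0.2],[0,0,0.1],[0,0,0]],"twist":[[0,0,0],[0,0,0],[0,0,0],[0,0,0],[0,0,0],[0,0,0]]}'
python3 -m jog '{"claw":[0.2,0.2],"xyz":[[0,0,0.02],[0,0,0]],"twist":[[0,0,0],[0,0,0]]}'
```

```text
clock: 36.25
eef_pos: [594.0, 33.7, 183.9]
tool_rot: [3.138, 0.002, 0.021]
force: [-0.6, 1.4, -2.7]
width: 58.7
gripper_force: 65.4
clock: 37.0
eef_pos: [593.7, 40.2, 75.1]
tool_rot: [-3.141, 0.0, 0.029]
force: [0.2, -1.1, -2.4]
width: 58.8
gripper_force: 65.6
clock: 37.25
eef_pos: [594.3, 40.0, 73.9]
tool_rot: [-3.141, -0.001, 0.029]
force: [-0.8, 0.6, 2.2]
width: 58.5
gripper_force: 65.6
```

```bash
python3 -m jog '{"claw":[0.2,0.5,0.85,0.85,0.85,0.85,0.85],"xyz":[[0,0,0],[0,0,0],[0,0,0],[0,0,-0.1],[0,0,-0.4],[0,0,-0.57],[0,0,0]],"twist":[[0,0,0],[0,0,0],[0,0,0],[0,0,0],[0,0,0],[0,0,0],[0,0,0]]}'
python3 - <<'E'
from fit import *
s=shot('side')
for x,y in [(512,414)]:
    print(fit(lambda q:cyl(q[0],q[1],84.5,85.5,30),[x,y],[s],[bench_thr(s,(x,y),0)[2]],pad=5))
E
python3 to.py 511 413 180 0.03
```

```text
clock: 38.12
eef_pos: [596.9, 38.7, 185.0]
tool_rot: [3.141, -0.009, 0.028]
force: [0.2, -0.1, -0.5]
width: 72.5
gripper_force: 0.0
(array([513.33013556, 414.26263765]), np.float64(0.8723169334088446))
at [595.2  39.5 182.6] [-3.141 -0.004  0.029] shift [-0.734 -3.758  0.023] twist -0.0003 t 38.175 F [-0.5  0.5  0.1] w 72.3 gf 0.0 q [-0.58  0.74  0.8   1.74 -0.65  0.94 -1.06]
```

```bash
python3 -m jog '{"claw":[1,1,1,1,1,1,1,1,1],"xyz":[[-0.09,-0.47,0],[-0.09,-0.47,0],[-0.09,-0.47,0],[-0.09,-0.47,0],[-0.09,-0.47,0],[-0.09,-0.47,0],[-0.09,-0.47,0],[-0.09,-0.46,0],[0,0,0]],"twist":[[0,0,0],[0,0,0],[0,0,0],[0,0,0],[0,0,0],[0,0,0],[0,0,0],[0,0,0],[0,0,0]]}'
python3 -m jog '{"claw":[1,1,1,1,1,1],"xyz":[[0,0,0.3],[0,0,0.3],[0,0,0.3],[0,0,0.3],[0,0,0.34],[0,0,0]],"twist":[[0,0,0],[0,0,0],[0,0,0],[0,0,0],[0,0,0],[0,0,0]]}'
python3 -m jog '{"claw":[0.5,0.3,0.2,0.2,0.2,0.2,0.2,0.2,0.2,0.2],"xyz":[[0,0,0],[0,0,0],[0,0,0],[0,0,0],[0,0,-0.1],[0,0,-0.4],[0,0,-0.5],[0,0,-0.6],[0,0,0],[0,0,0]],"twist":[[0,0,0],[0,0,0],[0,0,0],[0,0,0],[0,0,0],[0,0,0],[0,0,0],[0,0,0],[0,0,0],[0,0,0]]}'
python3 to.py 643 -33 180 0.03
```

```text
clock: 39.3
eef_pos: [507.6, 417.7, 177.7]
tool_rot: [-3.141, 0.004, 0.037]
force: [-0.5, -0.5, -0.7]
width: 85.7
gripper_force: 0.0
clock: 40.05
eef_pos: [508.8, 410.1, 23.0]
tool_rot: [3.137, 0.006, 0.027]
force: [-0.1, 0.1, 0.1]
width: 85.4
gripper_force: 0.0
clock: 41.3
eef_pos: [510.0, 412.5, 185.9]
tool_rot: [-3.141, 0.002, 0.029]
force: [-0.8, -0.1, -1.2]
width: 58.8
gripper_force: 65.1
at [510.  412.5 185.9] [-3.141e+00  2.000e-03  2.900e-02] shift [1.2   4.492 0.056] twist -0.0003 t 41.3 F [-0.8 -0.1 -1.2] w 58.8 gf 65.1 q [-1.17  0.84  0.85  1.56 -0.69  1.07 -1.68]
```

```bash
python3 -m jog '{"claw":[0.2,0.2,0.2,0.2,0.2,0.2,0.2,0.2,0.2,0.2,0.2],"xyz":[[0.12,0.45,0],[0.12,0.45,0],[0.12,0.45,0],[0.12,0.45,0],[0.12,0.45,0],[0.12,0.45,0],[0.12,0.45,0],[0.12,0.45,0],[0.12,0.45,0],[0.12,0.44,0],[0,0,0]],"twist":[[0,0,0],[0,0,0],[0,0,0],[0,0,0],[0,0,0],[0,0,0],[0,0,0],[0,0,0],[0,0,0],[0,0,0],[0,0,0]]}'
python3 -m jog '{"claw":[0.2,0.2,0.2,0.2,0.2,0.2],"xyz":[[0,0,0.2],[0,0,0.3],[0,0,0.3],[0,0,0.2],[0,0,0.1],[0,0,0]],"twist":[[0,0,0],[0,0,0],[0,0,0],[0,0,0],[0,0,0],[0,0,0]]}'
python3 -m jog '{"claw":[0.2,0.2],"xyz":[[0,0,0.02],[0,0,0]],"twist":[[0,0,0],[0,0,0]]}'
```

```text
clock: 42.68
eef_pos: [642.9, -38.6, 184.7]
tool_rot: [3.138, 0.003, 0.022]
force: [-0.1, 0.8, -1.4]
width: 58.8
gripper_force: 65.3
clock: 43.42
eef_pos: [644.0, -32.3, 76.3]
tool_rot: [-3.141, -0.0, 0.03]
force: [-0.2, -0.9, -1.3]
width: 59.2
gripper_force: 65.5
clock: 43.68
eef_pos: [644.5, -32.6, 75.2]
tool_rot: [-3.141, -0.001, 0.029]
force: [-1.3, 0.7, 5.2]
width: 58.8
gripper_force: 65.7
```

Now release, rise and look at tray and selector.

```bash
python3 -m jog '{"claw":[0.2,0.5,0.85,0.85,0.85,0.85,0.85,0.85],"xyz":[[0,0,0],[0,0,0],[0,0,0],[0,0,-0.1],[0,0,-0.4],[0,0,-0.57],[0,0.4,0],[0,0.4,0]],"twist":[[0,0,0],[0,0,0],[0,0,0],[0,0,0],[0,0,0],[0,0,0],[0,0,0],[0,0,0]]}'
python3 - <<'E'
from fit import *
t,s=shot('top'),shot('side')
a=np.hstack([cv2.resize(t['color'][90:250,170:330,::-1],None,fx=2.5,fy=2.5,interpolation=cv2.INTER_CUBIC),cv2.resize(s['color'][105:265,190:350,::-1],None,fx=2.5,fy=2.5,interpolation=cv2.INTER_CUBIC)]);cv2.imwrite('pics/l6.png',a)
E
python3 to.py 453 180 180 0.03
```

```text
clock: 44.68
eef_pos: [647.1, -113.3, 182.9]
tool_rot: [3.141, -0.002, 0.031]
force: [0.1, -0.5, -0.3]
width: 72.4
gripper_force: 0.0
at [ 645.5 -120.   183. ] [ 3.136e+00 -2.000e-03  2.100e-02] shift [-1.861 -3.04   0.01 ] twist -0.0028 t 44.775 F [ 0.5 -0.4  0.5] w 72.6 gf 0.0 q [-0.28  0.81  0.78  1.56 -0.63  1.03 -0.88]
```

View pics/l6.png

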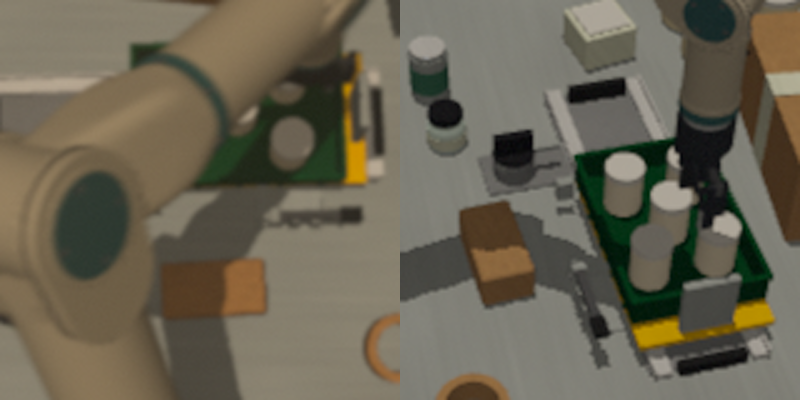

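```bash
python3 - <<'E'
from fit import *
t,s=shot('top'),shot('side')
t['color']=cv2.imread('pics/top0.png')[:,:,::-1].copy(); s['color']=cv2.imread('pics/side0.png')[:,:,::-1].copy()
V=[cv2.cvtColor(i['color'],cv2.COLOR_RGB2HSV)[:,:,2].astype(float) for i in(t,s)]
print(V[0][180:196,190:218].astype(int)); print(V[1][155:180,225:246].astype(int))
m=[(V[0]<62).astype(float),(V[1]<40).astype(float)]
print('bar side',fit(lambda q:box(q[0],q[1],.03,64,16,51,85),[453,180],[s],m[1:],pad=4))
print('disc top',fit(lambda q:cyl(q[0],q[1],40,49,34),[453,180],[t],m[:1],pad=6))
print('disc+bar both',fit(lambda q:box(q[0],q[1],.03,64,16,51,85),[453,180],[t,s],m,pad=4))
E
```

```text
[[137 135 129 119 113 105  91  74  61  50  49  50  49  44  42  46  51  56
   63  74  85  98 108 112 111 110 112 125]
 [135 134 129 119 107  92  74  60  52  49  49  49  48  44  44  44  49  51
   54  57  67  83  99 108 111 111 114 126]
 [135 134 128 116  98  79  62  55  50  49  49  51  48  44  43  44  48  51
   52  52  56  69  86 103 111 111 114 126]
 [135 134 128 113  89  67  55  52  51  50  49  50  50  45  43  44  48  51
   53  52  51  59  75  96 108 111 114 126]
 [135 134 128 110  83  61  52  53  51  51  50  51  49  46  42  44  49  52
   52  53  50  54  66  85 102 109 114 126]
 [135 133 126 105  76  58  52  53  50  49  51  50  48  45  41  45  50  52
   52  54  52  53  60  79 100 109 114 126]
 [134 134 123  99  71  57  53  51  52  51  50  51  50  44  43  45  50  52
   52  53  52  53  57  74  95 107 114 127]
 [134 133 122  97  68  55  53  52  51  50  52  51  49  45  43  46  50  54
   53  53  53  52  56  68  86 101 113 126]
 [135 133 123  98  69  55  53  54  51  52  50  52  51  46  43  44  50  54
   52  53  52  52  55  64  81  99 113 125]
 [134 134 125 102  74  57  53  53  52  50  52  
[... 2540 characters left out ...]
 53  82 101]
 [102 103  91  65  52  53  55  54  55  54  57  54  55  55  55  55  52  52
   66  89 101]
 [103 102 103  83  54  54  54  55  56  57  54  55  55  54  53  54  53  66
   90 100 102]
 [104 103 104  92  78  66  55  55  56  56  55  55  54  54  54  53  65  90
  100 101 102]
 [105 104 103 103 103  91  77  67  57  55  57  55  55  56  67  76  89 101
  101 102 101]
 [100 103 102 103 104 103 102  91  78  77  77  77  76  75  87  95  93  92
   90  92  91]]
bar side (array([453.67382812, 176.50390625]), np.float64(0.6767276802390736))
disc top (array([456.49510908, 184.75955844]), np.float64(0.8653171577123049))
disc+bar both (array([454.61224365, 182.16491699]), np.float64(0.5618994006283539))
```

```bash
python3 to.py 456 184 180 0.03; python3 -m jog '{"claw":[1,1,1,1,1,1,1,1,1],"xyz":[[-0.22,-0.37,0],[-0.22,-0.37,0],[-0.22,-0.37,0],[-0.22,-0.37,0],[-0.23,-0.37,0],[-0.23,-0.37,0],[-0.23,-0.37,0],[-0.23,-0.37,0],[0,0,0]],"twist":[[0,0,0],[0,0,0],[0,0,0],[0,0,0],[0,0,0],[0,0,0],[0,0,0],[0,0,0],[0,0,0]]}'; python3 -m jog '{"claw":[1,1],"xyz":[[0,0,0],[0,0,0]],"twist":[[0,0,0],[0,0,0]]}'; python3 to.py 456 184 62 0.03
```

```text
at [ 646.2 -113.9  181.8] [ 3.141 -0.     0.027] shift [-1.822 -3.029  0.016] twist -0.0011 t 44.875 F [0.4 0.9 0.3] w 72.6 gf 0.0 q [-0.28  0.81  0.77  1.56 -0.63  1.03 -0.88]
clock: 46.0
eef_pos: [455.0, 182.8, 180.8]
tool_rot: [-3.139, 0.003, 0.038]
force: [-0.2, 0.1, 0.8]
width: 85.4
gripper_force: 0.0
clock: 46.25
eef_pos: [458.6, 177.1, 181.6]
tool_rot: [3.141, -0.001, 0.028]
force: [0.4, -0.6, -0.6]
width: 85.2
gripper_force: 0.0
at [458.6 177.1 181.6] [ 3.141e+00 -1.000e-03  2.800e-02] shift [-0.025 -0.07   1.196] twist -0.0008 t 46.25 F [ 0.4 -0.6 -0.6] w 85.2 gf 0.0 q [-0.98  0.62  0.86  2.02 -0.66  0.8  -1.27]
```

```bash
python3 -m jog '{"claw":[1,1,1,1,1,1,0.5,0.2,0,0,0,0],"xyz":[[-0.02,-0.07,0.2],[0,0,0.3],[0,0,0.3],[0,0,0.25],[0,0,0.14],[0,0,0],[0,0,0],[0,0,0],[0,0,0],[0,0,0],[0,0,0],[0,0,0]],"twist":[[0,0,0],[0,0,0],[0,0,0],[0,0,0],[0,0,0],[0,0,0],[0,0,0],[0,0,0],[0,0,0],[0,0,0],[0,0,0],[0,0,0]]}';python3 to.py 456 184 52 0.03
python3 - <<'E'
from h import *
s=shot('side');t=shot('top')
cv2.imwrite('pics/sel.png',cv2.resize(s['color'][110:230,190:310,::-1],None,fx=4,fy=4,interpolation=cv2.INTER_CUBIC))
E
```

```text
clock: 47.75
eef_pos: [455.7, 189.2, 62.8]
tool_rot: [-3.135, 0.0, 0.032]
force: [0.1, 8.8, 2.5]
width: 14.7
gripper_force: 62.6
at [455.7 189.2  62.8] [-3.135  0.     0.032] shift [0.001 0.053 0.107] twist 0.0006 t 47.75 F [0.1 8.8 2.5] w 14.7 gf 62.6 q [-0.84  0.78  0.62  2.1  -0.91  0.55 -1.08]
```

View pics/sel.png

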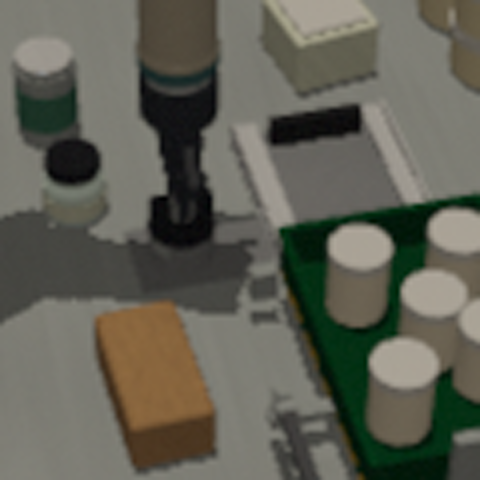

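```bash
python3 -m jog '{"claw":[0,0,0,0],"xyz":[[0,-0.05,0.04],[0,0,0.05],[0,0,0.03],[0,0,0]],"twist":[[0,0,0],[0,0,0],[0,0,0],[0,0,0]]}'
```

```text
clock: 48.35
eef_pos: [456.1, 190.4, 53.1]
tool_rot: [-3.138, -0.002, 0.028]
force: [-5.9, 1.6, 34.0]
width: 14.9
gripper_force: 67.3
```

```bash
python3 -m jog '{"claw":[0,0,0],"xyz":[[0,0,0],[0,0,0],[0,0,0]],"twist":[[0,0,-0.04],[0,0,-0.04],[0,0,0]]}'
```

```text
clock: 48.72
eef_pos: [456.2, 190.2, 53.2]
tool_rot: [-3.138, -0.003, 0.281]
force: [-7.1, 0.6, 34.0]
width: 14.2
gripper_force: 67.1
```

```bash
python3 -m jog '{"claw":[0,0,0,0,0,0,0,0,0],"xyz":[[0,0,0],[0,0,0],[0,0,0],[0,0,0],[0,0,0],[0,0,0],[0,0,0],[0,0,0],[0,0,0]],"twist":[[0,0,-0.045],[0,0,-0.045],[0,0,-0.045],[0,0,-0.045],[0,0,-0.045],[0,0,-0.045],[0,0,-0.045],[0,0,-0.03],[0,0,0]]}';python3 to.py 456 190 100 1.38
```

```text
clock: 49.85
eef_pos: [457.1, 189.8, 53.2]
tool_rot: [3.138, -0.003, 1.364]
force: [-4.7, -1.6, 32.5]
width: 14.3
gripper_force: 66.9
at [457.1 189.8  53.2] [ 3.138e+00 -3.000e-03  1.364e+00] shift [ 0.001 -0.01  -0.468] twist -0.0052 t 49.85 F [-4.7 -1.6 32.5] w 14.3 gf 66.9 q [-0.63  0.72  0.26  2.09 -0.49  0.38 -0.17]
```

```bash
python3 -m jog '{"claw":[0,0,0,0],"xyz":[[0,0,-0.05],[0,0,-0.05],[0,0,-0.03],[0,0,0]],"twist":[[0,0,-0.005],[0,0,0],[0,0,0],[0,0,0]]}'
python3 -m jog '{"claw":[0.5,1,1,1,1,1,1,1],"xyz":[[0,0,0],[0,0,0],[0,0,0],[0,0,-0.2],[0,0,-0.3],[0,0,-0.4],[0,0,-0.3],[0,0,0]],"twist":[[0,0,0],[0,0,0],[0,0,0],[0,0,0],[0,0,0],[0,0,0],[0,0,0],[0,0,0]]}'
python3 - <<'E'
from h import *
s=shot('side')
cv2.imwrite('pics/sel2.png',cv2.resize(s['color'][120:250,200:330,::-1],None,fx=4,fy=4,interpolation=cv2.INTER_CUBIC))
E
python3 to.py 497 -207 180 0.03
```

```text
clock: 50.35
eef_pos: [456.7, 189.8, 63.4]
tool_rot: [3.139, -0.0, 1.379]
force: [3.6, -0.1, 1.3]
width: 14.8
gripper_force: 62.8
clock: 51.35
eef_pos: [456.5, 190.3, 185.1]
tool_rot: [3.139, -0.003, 1.38]
force: [-0.7, 0.0, 0.3]
width: 85.1
gripper_force: 0.0
at [455.5 190.1 183.7] [ 3.141e+00 -1.000e-03  1.380e+00] shift [-3.821  1.16   0.034] twist 0.4298 t 51.4 F [-0.9  0.4 -1.4] w 85.5 gf 0.0 q [-0.76  0.51  0.45  2.01 -0.34  0.69 -0.29]
```

View pics/sel2.png

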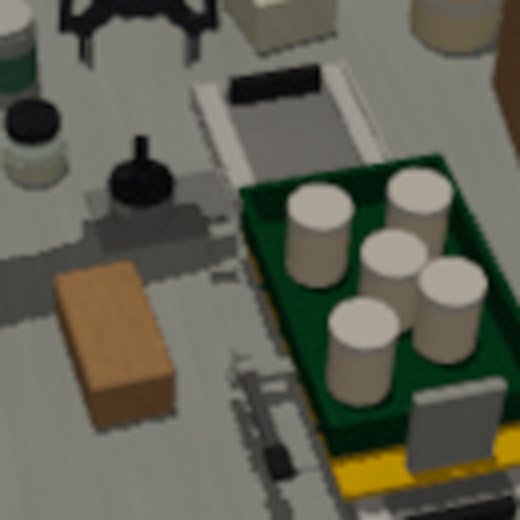

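```bash
python3 -m jog '{"claw":[0.5,0.5,0.5],"xyz":[[0,0,0],[0,0,0],[0,0,0]],"twist":[[0,0,-0.036],[0,0,-0.035],[0,0,0]]}';python3 to.py 496.5 -207 184 1.601
```

```text
clock: 51.78
eef_pos: [454.5, 189.5, 182.1]
tool_rot: [-3.139, 0.001, 1.602]
force: [0.7, -0.8, -0.6]
width: 42.6
gripper_force: 0.0
at [454.5 189.5 182.1] [-3.139e+00  1.000e-03  1.602e+00] shift [-3.976  0.297 -0.017] twist 0.0002 t 51.775 F [ 0.7 -0.8 -0.6] w 42.6 gf 0.0 q [-0.72  0.5   0.39  2.01 -0.29  0.69 -0.12]
```

```bash
python3 -m jog '{"claw":[0.5,0.5,0.5,0.5,0.5,0.5,0.5,0.5,0.5,0.5],"xyz":[[-0.44,0.03,0],[-0.44,0.04,0],[-0.44,0.03,0],[-0.44,0.03,0],[-0.44,0.03,0],[-0.44,0.03,0],[-0.44,0.03,0],[-0.44,0.03,0],[-0.44,0.03,0],[0,0,0]],"twist":[[0,0,0],[0,0,0],[0,0,0],[0,0,0],[0,0,0],[0,0,0],[0,0,0],[0,0,0],[0,0,0],[0,0,0]]}';python3 -m jog '{"claw":[0.5,0.5],"xyz":[[0,0,0],[0,0,0]],"twist":[[0,0,0],[0,0,0]]}';python3 to.py 496.5 -207 58 1.601
```

```text
clock: 53.02
eef_pos: [495.2, -209.5, 182.6]
tool_rot: [-3.141, 0.002, 1.594]
force: [-0.3, 0.2, -0.8]
width: 43.0
gripper_force: 0.0
clock: 53.28
eef_pos: [496.0, -203.4, 182.8]
tool_rot: [-3.141, -0.001, 1.604]
force: [-0.5, 0.4, 0.4]
width: 42.7
gripper_force: 0.0
at [ 496.  -203.4  182.8] [-3.141e+00 -1.000e-03  1.604e+00] shift [-0.038  0.005  1.248] twist 0.0011 t 53.275 F [-0.5  0.4  0.4] w 42.7 gf 0.0 q [ 0.11  0.55  0.35  1.89 -0.27  0.74  0.64]
```

```bash
python3 -m jog '{"claw":[0.5,0.5,0.5,0.5,0.5,0.5,0.5],"xyz":[[-0.04,0.01,0.3],[0,0,0.3],[0,0,0.3],[0,0,0.2],[0,0,0.1],[0,0,0.09],[0,0,0]],"twist":[[0,0,0],[0,0,0],[0,0,0],[0,0,0],[0,0,0],[0,0,0],[0,0,0]]}';python3 -m jog '{"claw":[0.2,0,0,0,0],"xyz":[[0,0,0],[0,0,0],[0,0,0],[0,0,0],[0,0,0]],"twist":[[0,0,0],[0,0,0],[0,0,0],[0,0,0],[0,0,0]]}'
```

```text
clock: 54.15
eef_pos: [497.3, -208.7, 54.2]
tool_rot: [-3.141, -0.0, 1.603]
force: [-0.3, 0.6, 0.6]
width: 42.6
gripper_force: 0.0
clock: 54.78
eef_pos: [498.8, -209.2, 55.1]
tool_rot: [3.139, 0.001, 1.603]
force: [3.2, 1.1, 6.3]
width: 20.1
gripper_force: 60.2
```

Gripped (20 mm). Lift along the arc.

```bash
python3 -m jog '{"claw":[0,0,0,0,0,0,0,0,0],"xyz":[[0.005,0,-0.11],[0.017,0,-0.11],[0.027,0,-0.106],[0.038,0,-0.103],[0.048,0,-0.1],[0.057,0,-0.094],[0.067,0,-0.088],[0.02,0,-0.025],[0,0,0]],"twist":[[0,0,0],[0,0,0],[0,0,0],[0,0,0],[0,0,0],[0,0,0],[0,0,0],[0,0,0],[0,0,0]]}'
```

```text
clock: 55.9
eef_pos: [497.8, -179.6, 127.6]
tool_rot: [3.14, -0.001, 1.604]
force: [6.2, 3.9, -4.9]
width: 20.2
gripper_force: 59.6
```

```bash
python3 -m jog '{"claw":[0,0,0],"xyz":[[0.03,0,-0.03],[0.02,0,-0.03],[0,0,0]],"twist":[[0,0,0],[0,0,0],[0,0,0]]}'
python3 -m jog '{"claw":[0.5,0.5,0.5,0.5,0.5,0.5],"xyz":[[-0.04,0,0.05],[0,0,0],[0,0,-0.2],[0,0,-0.3],[0,0,-0.2],[0,0,0]],"twist":[[0,0,0],[0,0,0],[0,0,0],[0,0,0],[0,0,0],[0,0,0]]}'
python3 to.py 646 -208 200 0.03
python3 - <<'E'
from h import *
s=shot('side')
cv2.imwrite('pics/br.png',cv2.resize(s['color'][140:270,200:330,::-1],None,fx=4,fy=4,interpolation=cv2.INTER_CUBIC))
E
```

```text
clock: 56.28
eef_pos: [497.6, -174.4, 133.3]
tool_rot: [3.14, -0.001, 1.605]
force: [6.7, 3.3, -6.1]
width: 19.9
gripper_force: 59.3
clock: 57.02
eef_pos: [496.6, -181.0, 200.1]
tool_rot: [3.14, 0.001, 1.602]
force: [0.0, -0.6, 0.6]
width: 43.0
gripper_force: 0.0
at [ 496.6 -181.   200.1] [3.140e+00 1.000e-03 1.602e+00] shift [-0.317  1.485  0.004] twist 0.5003 t 57.025 F [ 0.  -0.6  0.6] w 43.0 gf 0.0 q [ 0.04  0.52  0.37  1.9  -0.26  0.77  0.59]
```

View pics/br.png

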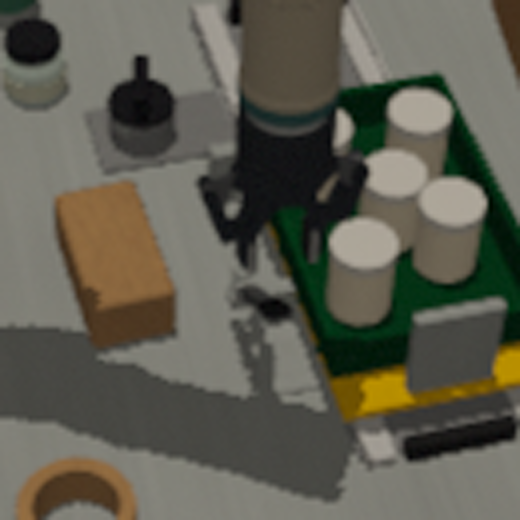

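```bash
python3 - <<'E'
from h import *
s=shot('side');t=shot('top')
for dy in (0,6):
  for th in (0,.15,.3): print(dy,th,proj(s,[496.5,-98+dy-110*np.cos(.7-th),65+110*np.sin(.7-th)]).round(1))
for n,im in(('s',s),('t',t)):
  print([(np.round(b['rect']).astype(int).tolist(),round(b['score'],2)) for b in optics.boxes_of({'s':'side','t':'top'}[n],'brake_toe')])
V=cv2.cvtColor(s['color'],cv2.COLOR_RGB2HSV)[:,:,2]; print(V[208:225,255:278])
print(proj(s,[496.4,-208,65]))
E
```

```text
0 0 [268.3 218.8]
0 0.15 [268.8 223.6]
0 0.3 [269.2 228. ]
6 0 [267.8 217.5]
6 0.15 [268.4 222.2]
6 0.3 [268.8 226.7]
[([259, 208, 16, 15], 0.55), ([252, 158, 86, 88], 0.33)]
[([278, 175, 8, 2], 0.57), ([180, 178, 33, 18], 0.22)]
[[131 130 122 106 110 121 101  81  95 116 129 129 130 117  86  72  69  46
   18  18  36  49  50]
 [131 130 123 104  97 102 101 106 123 129 129 129 130 129 115 100 102  77
   28  20  29  44  52]
 [132 132 120 103 104 110 113 117 118 124 129 129 129 129 129 129 129 104
   43  21  30  42  54]
 [131 129 113 102 110 103  85  80  85 101 118 126 129 128 128 129 130 116
   75  28  23  35  52]
 [130 122 108  96  78  53  48  53  54  62  83 108 124 124 121 121 118 115
   89  36  23  29  47]
 [130 118 112 100  71  54  35  43  51  52  52  70  98 101  90  92  83  71
   62  41  22  22  37]
 [130 112 107 101  72  55  36  29  39  46  46  45  44  52  56  62  69  71
   65  45  24  21  32]
 [130 122 101  83  74  64  51  39  32  31  26  15  17  12  11  34  55  67
   66  48  31  19  26]
 [129 131 108  74  80  82  85  78  56  27  12  12  10  14  13  14  20  48
   69  69  49  26  20]
 [129 131 120 105 109 112 118 109  82  48  21  12  16  15  14  16  15  32
   61  77  65  33  19]
 [129 129 131 131 130 129 128 109  80  66  44  15  17  14  17  15  18  37
   63  73  71  47  22]
 [128 130 123 117 114 119 115  89  69  73  66  44  32  28  32  41  49  58
   69  73  78  63  28]
 [128 129 108  74  73  94  93  72  71  73  86  81  60  56  60  85 101 100
   88  72  76  69  39]
 [129 129 107  73  74  80  93  88  73  73  91 101  99  98 100 118 132 131
  116  87  73  70  47]
 [129 129 116  87  74  67  95  97  72  72  72 106 129 129 131 132 132 132
  130 107  73  77  63]
 [128 129 129 107  74  68  66  71  70  71  74 109 130 129 131 132 132 132
  130 107  73  75  73]
 [129 129 129 108  73  68  66  70  72  72  80 112 129 129 130 132 131 130
  129 114  87  72  82]]
[269.31070941 237.98550342]
```

```bash
python3 -m jog '{"claw":[1,1,1,1,1,1,1,1,1,1,1],"xyz":[[0,0,0],[0,0,0],[0,0,0],[0,0,0],[0,0,0],[0,0,0],[0,0,0],[0,0,0],[0,0,0],[0,0,0],[0,0,0]],"twist":[[0,0,0.0556],[0,0,0.0556],[0,0,0.0556],[0,0,0.0556],[0,0,0.0556],[0,0,0.0556],[0,0,0.0556],[0,0,0.0556],[0,0,0.0556],[0,0,0],[0,0,0]]}'; python3 to.py 646 -207 200 0.03
```

```text
clock: 58.65
eef_pos: [496.1, -180.0, 198.5]
tool_rot: [-3.141, 0.001, 0.034]
force: [-0.3, -0.6, 0.0]
width: 85.7
gripper_force: 0.0
at [ 496.1 -180.   198.5] [-3.141e+00  1.000e-03  3.400e-02] shift [ 1.489  0.32  -0.017] twist 0.0012 t 58.65 F [-0.3 -0.6  0. ] w 85.7 gf 0.0 q [-0.23  0.63  0.83  1.91 -0.6   0.87 -0.63]
```

```bash
python3 -m jog '{"claw":[1,1,1,1,1,1,1,1,1],"xyz":[[0.3,0.06,0],[0.3,0.06,0],[0.3,0.07,0],[0.3,0.06,0],[0.29,0.06,0],[0,0,0.3],[0,0,0.3],[0,0,0.26],[0,0,0]],"twist":[[0,0,0],[0,0,0],[0,0,0],[0,0,0],[0,0,0],[0,0,0],[0,0,0],[0,0,0],[0,0,0]]}'
python3 -m jog '{"claw":[0.3,0.1,0,0,0,0,0],"xyz":[[0,0,0],[0,0,0],[0,0,0],[0,0,0],[0,0,0],[0,0,0],[0,0,0]],"twist":[[0,0,0],[0,0,0],[0,0,0],[0,0,0],[0,0,0],[0,0,0],[0,0,0]]}'
```

```text
clock: 59.78
eef_pos: [644.7, -205.7, 110.7]
tool_rot: [-3.139, 0.004, 0.032]
force: [0.1, -0.1, 0.2]
width: 85.2
gripper_force: 0.0
clock: 60.65
eef_pos: [646.5, -207.4, 113.8]
tool_rot: [3.14, -0.001, 0.031]
force: [-1.8, -1.1, 5.4]
width: 12.9
gripper_force: 60.1
```

```bash
python3 -m jog '{"claw":[0,0,0,0,0,0,0,0,0,0,0,0],"xyz":[[0,-0.03,0],[0,-0.06,0],[0,-0.09,0],[0,-0.1,0],[0,-0.1,0],[0,-0.1,0],[0,-0.1,0],[0,-0.1,0],[0,-0.1,0],[0,-0.09,0],[0,-0.06,0],[0,-0.03,0]],"twist":[[0,0,0],[0,0,0],[0,0,0],[0,0,0],[0,0,0],[0,0,0],[0,0,0],[0,0,0],[0,0,0],[0,0,0],[0,0,0],[0,0,0]]}'
python3 to.py 639.5 2 112 0.03
```

```text
clock: 62.15
eef_pos: [643.6, -110.4, 113.8]
tool_rot: [3.141, -0.001, 0.031]
force: [-1.0, -2.7, 7.4]
width: 13.0
gripper_force: 60.3
at [ 643.6 -110.4  113.8] [ 3.141e+00 -1.000e-03  3.100e-02] shift [-0.006 -1.125  0.017] twist 0.0004 t 62.15 F [-1.  -2.7  7.4] w 13.0 gf 60.3 q [-0.28  0.89  0.74  1.62 -0.72  0.92 -0.8 ]
```

Moves past the stop position next.

```bash
python3 -m jog '{"claw":[0,0,0,0,0,0,0,0,0,0,0,0],"xyz":[[0,-0.03,0],[0,-0.06,0],[0,-0.1,0],[0,-0.12,0],[0,-0.12,0],[0,-0.12,0],[0,-0.12,0],[0,-0.12,0],[0,-0.12,0],[0,-0.1,0],[0,-0.06,0],[0,-0.03,0]],"twist":[[0,0,0],[0,0,0],[0,0,0],[0,0,0],[0,0,0],[0,0,0],[0,0,0],[0,0,0],[0,0,0],[0,0,0],[0,0,0],[0,0,0]]}'
python3 -m jog '{"claw":[0,0,0,0],"xyz":[[0,-0.04,0],[0,-0.04,0],[0,0,0],[0,0,0]],"twist":[[0,0,0],[0,0,0],[0,0,0],[0,0,0]]}'
```

```text
clock: 63.65
eef_pos: [640.3, -0.3, 113.8]
tool_rot: [3.141, -0.001, 0.031]
force: [-0.3, -3.0, 8.2]
width: 13.1
gripper_force: 60.4
clock: 64.15
eef_pos: [640.3, 1.5, 113.8]
tool_rot: [3.133, -0.002, 0.028]
force: [1.5, -12.1, 4.1]
width: 12.9
gripper_force: 60.0
```

```bash
python3 -m jog '{"claw":[0,0.3,0.8,0.8,0.8,0.8,0.5],"xyz":[[0,0.06,0],[0,0,0],[0,0,0],[0,0,-0.3],[0,0,-0.4],[0,0,0],[0,0,0]],"twist":[[0,0,0],[0,0,0],[0,0,0],[0,0,0],[0,0,0],[0,0,0],[0,0,0]]}'; python3 to.py 456.5 190 185 1.38
```

```text
clock: 65.03
eef_pos: [639.1, 2.4, 182.0]
tool_rot: [-3.14, 0.002, 0.032]
force: [0.3, 0.8, -1.2]
width: 51.5
gripper_force: 0.0
at [639.1   2.4 182. ] [-3.14e+00  2.00e-03  3.20e-02] shift [-1.766 -1.932 -0.025] twist -0.4292 t 65.025 F [ 0.3  0.8 -1.2] w 51.5 gf 0.0 q [-0.49  0.81  0.82  1.61 -0.67  1.02 -1.01]
```

```bash
python3 -m jog '{"claw":[0.5,0.5,0.5,0.5,0.5,0.5,0.5],"xyz":[[-0.29,-0.32,0],[-0.29,-0.32,0],[-0.3,-0.32,0],[-0.29,-0.32,0],[-0.3,-0.32,0],[-0.3,-0.33,0],[0,0,0]],"twist":[[0,0,0],[0,0,0],[0,0,0],[0,0,0],[0,0,0],[0,0,0],[0,0,0]]}'; python3 -m jog '{"claw":[0.5,0.5,0.5,0.5,0.5,0.5,0.5,0.5,0.5,0.5],"xyz":[[0,0,0],[0,0,0],[0,0,0],[0,0,0],[0,0,0],[0,0,0],[0,0,0],[0,0,0],[0,0,0],[0,0,0]],"twist":[[0,0,-0.054],[0,0,-0.054],[0,0,-0.054],[0,0,-0.054],[0,0,-0.054],[0,0,-0.054],[0,0,-0.054],[0,0,-0.052],[0,0,0],[0,0,0]]}'; python3 to.py 456.5 190 63 1.38
python3 - <<'E'
from h import *
s=shot('side')
cv2.imwrite('pics/fin.png',cv2.resize(s['color'][110:240,200:330,::-1],None,fx=4,fy=4,interpolation=cv2.INTER_CUBIC))
E
```

```text
clock: 65.9
eef_pos: [453.0, 192.1, 181.1]
tool_rot: [-3.141, 0.006, 0.037]
force: [0.5, -0.2, -0.0]
width: 42.8
gripper_force: 0.0
clock: 67.15
eef_pos: [457.0, 188.2, 182.5]
tool_rot: [-3.141, 0.001, 1.378]
force: [-0.7, -0.1, -0.0]
width: 42.9
gripper_force: 0.0
at [457.  188.2 182.5] [-3.141e+00  1.000e-03  1.378e+00] shift [ 0.017 -0.008  1.195] twist -0.0006 t 67.15 F [-0.7 -0.1 -0. ] w 42.9 gf 0.0 q [-0.79  0.52  0.5   2.01 -0.38  0.7  -0.24]
```

View pics/fin.png

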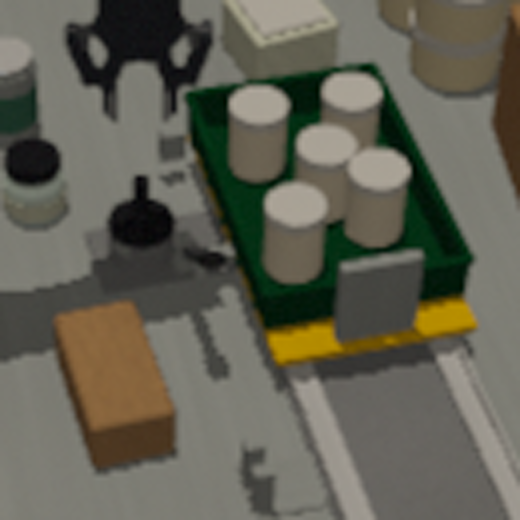

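```bash
python3 -m jog '{"claw":[0.5,0.5,0.5,0.5,0.5,0.5,0.2,0,0,0,0],"xyz":[[0.01,-0.01,0.2],[0,0,0.3],[0,0,0.3],[0,0,0.25],[0,0,0.15],[0,0,0],[0,0,0],[0,0,0],[0,0,0],[0,0,0],[0,0,0]],"twist":[[0,0,0],[0,0,0],[0,0,0],[0,0,0],[0,0,0],[0,0,0],[0,0,0],[0,0,0],[0,0,0],[0,0,0],[0,0,0]]}'
python3 -m jog '{"claw":[0,0,0,0],"xyz":[[0,0,0.04],[0,0,0.05],[0,0,0.03],[0,0,0]],"twist":[[0,0,0],[0,0,0],[0,0,0],[0,0,0]]}'
```

```text
clock: 68.58
eef_pos: [456.7, 190.2, 63.2]
tool_rot: [3.141, -0.001, 1.382]
force: [0.7, 0.2, 2.1]
width: 14.5
gripper_force: 61.3
clock: 69.08
eef_pos: [457.0, 190.2, 53.5]
tool_rot: [3.14, -0.003, 1.381]
force: [-3.7, -1.4, 35.1]
width: 14.7
gripper_force: 65.8
```

```bash
python3 -m jog '{"claw":[0,0,0,0,0,0,0,0,0,0,0],"xyz":[[0,0,0],[0,0,0],[0,0,0],[0,0,0],[0,0,0],[0,0,0],[0,0,0],[0,0,0],[0,0,0],[0,0,0],[0,0,0]],"twist":[[0,0,0.04],[0,0,0.045],[0,0,0.045],[0,0,0.045],[0,0,0.045],[0,0,0.045],[0,0,0.045],[0,0,0.045],[0,0,0.045],[0,0,0.032],[0,0,0]]}'
```

```text
clock: 70.45
eef_pos: [456.5, 190.7, 53.5]
tool_rot: [-3.138, -0.001, 0.024]
force: [-5.4, 1.0, 37.4]
width: 14.7
gripper_force: 66.1
```

```bash
python3 -m jog '{"claw":[0,0,0,0],"xyz":[[0,0,-0.05],[0,0,-0.05],[0,0,-0.03],[0,0,0]],"twist":[[0,0,0],[0,0,0],[0,0,0],[0,0,0]]}'
python3 -m jog '{"claw":[0.3,0.5,0.5,0.5,0.5,0.5,0.5,0.5,0.5],"xyz":[[0,0,0],[0,0,0],[0,0,0],[0,0,-0.2],[0,0,-0.3],[0,0,-0.4],[0,0,-0.4],[0,0,0],[0,0,0]],"twist":[[0,0,0],[0,0,0],[0,0,0],[0,0,0],[0,0,0],[0,0,0],[0,0,0],[0,0,0],[0,0,0]]}'
python3 - <<'E'
from h import *
s=shot('side')
cv2.imwrite('pics/fin2.png',cv2.resize(s['color'][110:240,200:330,::-1],None,fx=4,fy=4,interpolation=cv2.INTER_CUBIC))
E
```

```text
clock: 70.95
eef_pos: [456.1, 190.7, 63.7]
tool_rot: [-3.141, 0.0, 0.025]
force: [0.6, 3.1, 2.0]
width: 14.8
gripper_force: 61.3
clock: 72.08
eef_pos: [455.5, 190.0, 193.3]
tool_rot: [-3.141, 0.001, 0.025]
force: [0.6, -0.4, 0.0]
width: 42.8
gripper_force: 0.0
```

View pics/fin2.png

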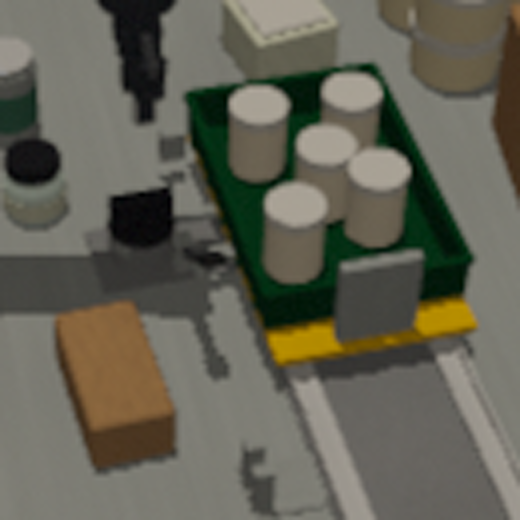

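The selector bar lies along x again and has popped up (140,215). The five pots stand upright in the tray at the hatch end and the brake lever is up (210,258). I'm handing the job in.

```bash
python3 -c "
from cell import order; print(order.finish_job())"
```

```text
the job is handed in; nothing more can be done
None
```

I handed the job in at about 72 s of robot time: the last picture shows all five cream pots upright in the tray at the hatch end, brake lever up and selector shut and popped up. The hand-in gave no verdict.

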